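# Load a centrifuge bucket and clamp its sealing cap with the bail

## Task

Get the centrifuge bucket ready to spin: let the centrifuge tube with the green cap gently down, without dropping it, into the well of the yellow adapter that fits it (the smallest one it goes into), set the blue sealing cap from the draining stand squarely on the bucket with its ridge in line with the swing of the bail, then swing the wire bail up and over until it snaps into the notch on top of the cap and clamps it. Leave the other two tubes, the conical flask and the wash bottle where they are.

Things in the scene. Friction and masses are not known exactly. Their poses are not given: they have to be found in the camera images.
- bucket: Fixed grey round bucket, 124 mm outer diameter, on a dark 150 x 128 x 12 mm cradle plate. Origin on the bench under its middle, z up; the bail hangs at its -x side and swings in its x-z plane. A flat ledge (the cap's seat) lies at z = 70 mm inside a lip of 113 mm inner diameter that ends at z = 78. Below it, a yellow adapter block with a row of three wells along y. Yaw and place vary.
- well_a (a point): Middle of the mouth of the small well of the yellow adapter (44 x 90 mm, its top 60 mm above the bench): 15 mm diameter, 48 mm deep; z up.
- well_b (a point): Middle of the mouth of the middle well, 22.5 mm diameter, 48 mm deep; z up, mouth 60 mm above the bench.
- well_c (a point): Middle of the mouth of the large well, 30 mm diameter, 48 mm deep; z up, mouth 60 mm above the bench.
- seat (a point): Middle of the ledge the cap sits on, 70 mm above the bench; axes as the bucket's.
- tube_green: Centrifuge tube with a green screw cap, 118 mm long, 30 g: translucent body of 19 mm diameter with a flat foot, cap of 21 mm diameter over the top 19 mm. Upright in one of the rack's holes, foot 10 mm and top 128 mm above the bench. Origin at the middle of its foot, z to the cap. In its well the top is 130 mm above the bench.
- tube_white: Tube of the same size with a white cap, in another hole of the rack; leave it there. Origin at its foot.
- tube_black: Tube of the same size with a black cap, in another hole of the rack; leave it there. Origin at its foot.
- tube_rack: Fixed wooden test tube rack, 60 (x) x 200 (y) mm, origin on the bench under its middle. The hole board's top is at 56 mm; the end boards at y = +-95 mm are 78 mm high. Six holes 28.6 mm apart along y; occupied ones are at y = -43, 14 and 71.5 mm, which tube is where varies.
- stand: Fixed sheet steel draining stand, 128 (x) x 120 (y) mm, on the other side of the bucket from the rack (which side varies). Origin on the bench under its middle. Its face, on which the cap lies, is tilted 28 degrees and looks up and towards its -x; a lip holds the cap's lower edge.
- cap: Blue hollow plastic sealing cap, about 200 g, with an orange seal: a dome of 101 mm diameter and 75 mm height on a flange of 108 mm diameter, with a solid ridge on top. Origin at the middle of its flat underside, z its axis (up on the bucket, inclined 28 degrees on the stand, where x, along the ridge, points up the slope). Either way round fits. Seated, its origin lies at point seat.
- cap_notch (a point): Floor of the notch in the middle of the cap's ridge, at z = 99 mm in the cap's frame, axes as the cap's. The ridge is 18 mm wide (y) and 72 mm long (x), its foot at z = 75 mm; a crest stands 9.5 mm to either side of the notch along x, at z = 103.5 mm, and ramps fall from the crests to z = 92 at the ridge's ends. Grip the ridge across its width.
- bail (a joint): Angle of the wire bail, rad: 0 = roller in the notch of the seated cap; grows as the bail swings to the bucket's -x side and down (at 1.6 it stands out about level). Top dead centre at 0.06; stops at -0.05 and 1.80. The hinge is stiff enough (0.1 N m) for the bail to stay where it is left.
- bail_pivot (a point): Middle of the bail's hinge line, at (-8, 0, 45) mm in the bucket's frame; the hinge line runs along the bucket's y axis. The axes turn with the bail, z towards the bar.
- bail_bar (a point): Middle of the bail's cross bar, a 7 mm steel wire along the bucket's y axis, 128 mm from the hinge line, between two legs 138 mm apart (149 over all). A white nylon roller, 12 mm diameter and 30 mm long, turns on its middle and runs on the cap's ridge; black rubber sleeves, 13 mm diameter, cover the bar from 20 to 54 mm either side. In the notch the bar's middle is 175 mm above the bench.
- bow: The bail's sprung wire bow with its bar; origin on the hinge line. It draws out of its tubes by up to 12 mm at 2.6 N per mm: 2 mm in the notch, about 6 mm at the crest, so some 5 to 15 N sideways takes the roller up the ramp and over. It presses on the cap when clamped.
- flask: Conical glass flask, 82 mm diameter, 153 mm tall, stands upright near the front of the bench, beside the bail; leave it alone. Origin at the middle of its foot.
- wash_bottle: Wash bottle with a red cap and spout, 72 x 83 mm, 148 mm tall, upright near the front of the bench on the other side of the bail (which side varies); leave it alone. Origin at the middle of its foot.

How it is judged:
By the outcome, as a careful person would: the job done as asked, in the order asked, and still so for the second after the job is handed in, with the robot touching nothing.
It also fails if it takes over 72 s, if anything falls off the work surface, if the arm or the gripper's body presses on something with over 40 N, if the wrist force passes 120 N, or if a joint passes its speed limit or range.

## Robot

A 6-joint arm with a two-finger parallel gripper is mounted at the origin on a cart in front of the work surface, level with it; the furniture and walls round the work are solid. World frame = base frame: x ahead of the robot, y to its left, z up, the work surface at z = 0. Lengths are in mm, angles in rad, forces in N, time in s.
With the tool pointing down it reaches from about 350 to 775 mm from the base axis. Payload 7.3 kg.
Tool frame: the origin (TCP) lies on the front face of the gripper's body, between the roots of the fingers; the fingertips stand 66 mm ahead of it and the grasp point (between the pads) lies 47 mm ahead of it (bot.tip_extent is the distance from the TCP to the fingertips, in mm); z points along the fingers, y is the line along which they close (so a half turn about z gives the same grasp; the last joint's range is limited). The gripper opens to 92 mm and grips with 3 to 60 N. Pads are 19 mm wide; open, the fingers measure 130 mm over their backs; the gripper's body (75 mm by 190 mm) begins 47 mm behind the grasp point.
Start: joints at [-1.428, 0.342, 1.524, -0, 1.275, -0.146], TCP at [149.542, -503.265, 292.241] pointing down, gripper open.
Joint ranges: [-2.53, 2.53], [-0.77, 2.02], [0.04, 2.7], [-1, 4.14], [0.28, 2.66], [-3.11, 3.11]. Speed limits (rad/s): [2.57, 2.57, 3.14, 3.14, 3.14, 3.14].

## Interface

Orientations are given as [roll, pitch, yaw] about the fixed x, y, z axes, in that order (R = Rz(yaw) Ry(pitch) Rx(roll)).
In Python, from plant import readout, viewer, order, bot gives the robot as it stands.
- The arm moves only by the shell command python3 -m creep 'ROWS'. ROWS is text: rows parted by semicolons, each of 7 numbers parted by spaces: the shift along the world's x, y, z in m, then the turn, a rotation vector about the world's x, y, z in rad, then the opening in per cent of the stroke, from 0 (shut) to 100 (fully open). A call has 1 to 8 rows; each row shifts and turns the commanded pose from where the row before left it; what a row does not reach is not made up. A row lasts 1/12 s, in which the tool goes at most 41.7 mm and 7.16 degrees, less where a joint would pass 70% of its speed; a pose out of reach is approached as far as the arm can. A call is refused whole if a number of a shift passes 0.0417 or a number of a turn 0.125, either way. A call with a gripper value outside its range is refused whole. The fingers move at their own pace and stop on an object; the grip force is fixed at half the most. Time passes only in rows, so rows that do not move let the fingers close. It gives the time, the measured TCP pose, the force, the opening and the grip force at its end, in the units of the state.
- readout.get_obs(): the state, without advancing time (a new reading comes with each control period).
- viewer.capture(name): name is "side" or "top" or "wrist"; returns the picture (400x640x3 uint8, red, green, blue); there is no depth.
- viewer.camera_info(name): a dict with "fx", "fy", "cx", "cy" (pixels), "origin" and "rotation" of the camera in the world. Camera axes: x right, y up, looking along -z (the intrinsics and any distortion apply to the point x, -y, -z); pixel columns grow to the right and rows downward; lengths in mm; the calibration is good to about 2 mm. The wrist camera is an equidistant fisheye: a pixel r from the principal point sees the ray r / f radians off the axis. A picture is of the moment at which its call begins: read the wrist's pose just before it. camera_info takes no time and is no camera call; for the wrist camera it gives the pose at the moment of the call.
- order.close_job(): hands the job in; it is judged then, once.
The state is a dict: "time": time; "joint_positions": joint angles; "dq": joint speeds; "tau": joint torques, N m; "tool_pos": TCP position; "tcp_rot": TCP orientation; "contact_force": force on the tool from outside, world axes, zero at the start; "moment": the same for the moment, N m; "grip_width": finger opening in mm; "finger_force": force on a finger pad.
Only numpy, scipy, OpenCV 4.12 (cv2) and the standard library are available. Lean on these libraries where they do the work, as an engineer would, in place of code of your own. Each camera call takes 0.05 s, during which the arm holds its last target. There are 200 camera calls.

## Working session

There is one attempt and no reset: what is moved stays moved. The work goes in short steps, Python scripts to look and compute and a shell command to move; the robot and the scene stay as the last step left them, time stands still between calls to the robot, and variables do not carry over. Pictures are saved under pics/ and viewed, at most 10 in all, crops included, and the job is handed in when it is done.

```bash
ls; mkdir -p pics
python3 - <<'E'
from plant import readout, viewer, order, bot
import cv2,numpy as np
o=readout.get_obs()
print({k:np.round(v,3) for k,v in o.items()})
for n in("top","side","wrist"):
    print(n,{k:np.round(v,3).tolist() if not isinstance(v,str) else v for k,v in viewer.camera_info(n).items()})
for n in("top","side"):
    im=viewer.capture(n); cv2.imwrite(f"pics/{n}0.png",im[:,:,::-1])
E
```

```text
pics
{'time': np.float64(0.0), 'joint_positions': array([-1.428,  0.343,  1.525,  0.   ,  1.275, -0.146]), 'dq': array([-0.   , -0.   , -0.   ,  0.001, -0.001,  0.   ]), 'tau': array([  0.   , -43.124, -24.422,   0.072,   0.056,  -0.   ]), 'tool_pos': array([ 149.51 , -502.96 ,  291.556]), 'tcp_rot': array([-3.14 , -0.   ,  0.289]), 'contact_force': array([-0.051, -0.28 , -0.38 ]), 'moment': array([0.021, 0.03 , 0.007]), 'finger_force': np.float64(0.0), 'grip_width': np.float64(91.733)}
top {'fx': 506.715, 'fy': 506.715, 'cx': 312.884, 'cy': 194.858, 'origin': [252.359, 8.548, 1355.647], 'rotation': [0.179, 0.005, -1.556]}
side {'fx': 472.836, 'fy': 472.836, 'cx': 319.33, 'cy': 205.971, 'origin': [56.168, 1126.865, 878.471], 'rotation': [1.024, 0.009, -2.769]}
wrist {'fx': 309.707, 'fy': 309.707, 'cx': 320.906, 'cy': 204.409, 'origin': [226.11, -480.986, 383.991], 'rotation': [-0.299, 0.001, -1.281]}
```

View pics/top0.png

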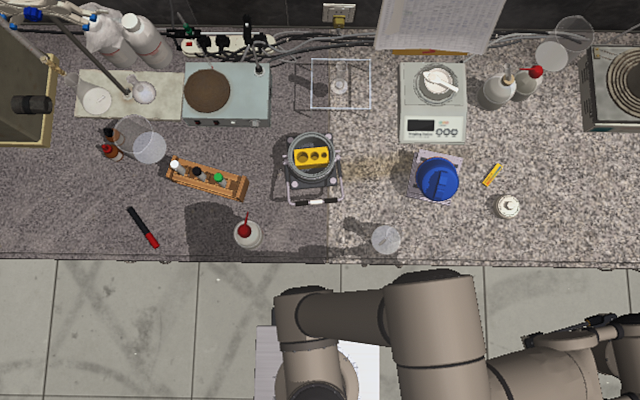

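View pics/side0.png

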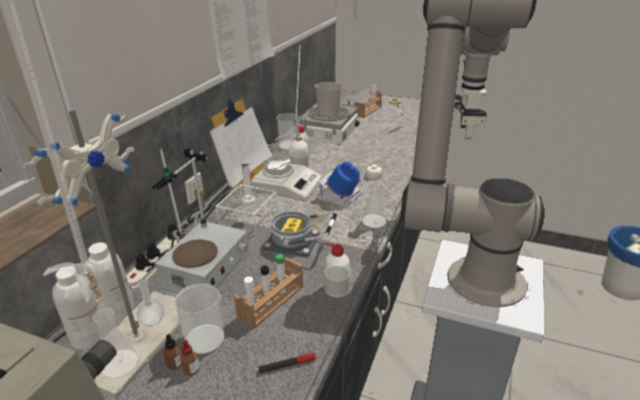

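```bash
cat > h.py <<'E'
import numpy as np, cv2
from scipy.spatial.transform import Rotation as R
from plant import readout, viewer
def ray(ci,uv,fish=False):
    uv=np.atleast_2d(np.asarray(uv,float))
    a=(uv[:,0]-ci['cx'])/ci['fx']; b=(uv[:,1]-ci['cy'])/ci['fy']
    if fish:
        r=np.hypot(a,b); s=np.sinc(r/np.pi); d=np.c_[a*s,-b*s,-np.cos(r)]
    else: d=np.c_[a,-b,-np.ones_like(a)]
    return R.from_euler('xyz',ci['rotation']).apply(d)
def onz(ci,uv,z,fish=False):
    d=ray(ci,uv,fish); o=np.array(ci['origin']); t=(z-o[2])/d[:,2]
    return o+d*t[:,None]
def proj(ci,p,fish=False):
    q=R.from_euler('xyz',ci['rotation']).inv().apply(np.atleast_2d(p)-np.array(ci['origin']))
    x,y,z=q[:,0],-q[:,1],-q[:,2]
    if fish:
        r=np.hypot(x,y); k=np.arctan2(r,z)/np.maximum(r,1e-9)
    else: k=1/z
    return np.c_[ci['cx']+ci['fx']*x*k, ci['cy']+ci['fy']*y*k]
def snap(n,name=None):
    ci=viewer.camera_info(n); im=viewer.capture(n)
    if name: cv2.imwrite(f'pics/{name}.png',im[:,:,::-1])
    return ci,im,cv2.cvtColor(im,cv2.COLOR_RGB2HSV)
def blobs(m,amin=15):
    n,l,s,c=cv2.connectedComponentsWithStats(m.astype(np.uint8),connectivity=8)
    return sorted([(int(s[i,4]),np.round(c[i],1).tolist(),s[i,:4].tolist()) for i in range(1,n) if s[i,4]>=amin],reverse=True)
def meet(cs,ds):
    A=sum(np.eye(3)-np.outer(d,d)/(d@d) for d in ds); b=sum((np.eye(3)-np.outer(d,d)/(d@d))@c for c,d in zip(cs,ds))
    return np.linalg.solve(A,b)
E
python3 - <<'E'
from h import *
ci=viewer.camera_info('top')
im=cv2.imread('pics/top0.png'); hsv=cv2.cvtColor(im,cv2.COLOR_BGR2HSV)
H,S,V=[hsv[...,i].astype(int) for i in range(3)]
for nm,m,z in(('green',(H>45)&(H<75)&(S>120)&(V>70),128),('yellow',(H>20)&(H<32)&(S>150)&(V>120),60),('blue',(H>105)&(H<125)&(S>150)&(V>60),60)):
    for b in blobs(m,20)[:3]: print(nm,b,np.round(onz(ci,b[1],z),1))
m=((H>20)&(H<32)&(S>150)&(V>120)).astype(np.uint8); m[:,:250]=0;m[:,400:]=0
c=max(cv2.findContours(m,0,2)[0],key=cv2.contourArea)
w=onz(ci,c[:,0,:],60)[:,:2].astype(np.float32); print('adapter',cv2.minAreaRect(w))
for p,z in(((205,178),56),((174,164),128),((196,171),128),((217,178),128),((438,180),60),((315,203),60),((386,240),0),((247,236),80)): print(p,np.round(onz(ci,p,z)[0],0))
a=im[120:270,150:350]; b=im[120:270,350:550]
cv2.imwrite('pics/topcrop.png',np.vstack([cv2.resize(a,None,fx=4,fy=4,interpolation=3)]))
E
```

```text
green (64, [217.9, 177.0], [214, 173, 9, 9]) [[515.5 254.8 128. ]]
yellow (515, [310.8, 156.1], [294, 146, 35, 20]) [[589.8  26.2  60. ]]
yellow (104, [490.7, 174.2], [482, 164, 19, 22]) [[ 547.6 -444.6   60. ]]
blue (1114, [439.9, 179.9], [417, 158, 42, 43]) [[ 530.5 -311.6   60. ]]
blue (167, [32.0, 12.6], [24, 7, 18, 12]) [[991.2 809.9  60. ]]
blue (32, [92.8, 16.9], [90, 14, 7, 6]) [[980.3 638.8  60. ]]
adapter ((590.14306640625, 25.610740661621094), (46.85186004638672, 90.71894073486328), 6.409771919250488)
(205, 178) [528. 303.  56.]
(174, 164) [547. 366. 128.]
(196, 171) [530. 310. 128.]
(217, 178) [513. 257. 128.]
(438, 180) [ 530. -307.   60.]
(315, 203) [465.  13.  60.]
(386, 240) [ 377. -178.    0.]
(247, 236) [375. 184.  80.]
```

View pics/topcrop.png

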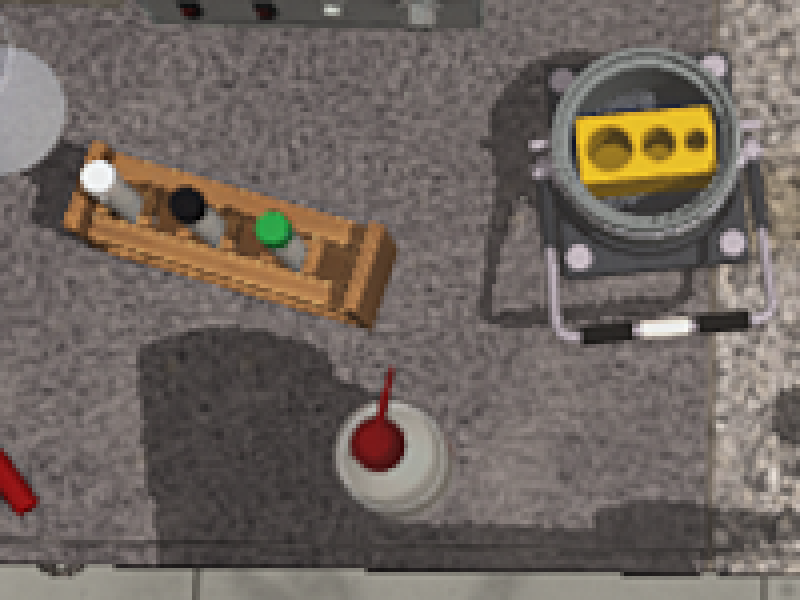

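The three caps sit at about (175,164), (196,171) and (217,177) in the top view, with green nearest the bucket. The bail stands out level, its bar at about (315,203). The blue cap is on the right at (438,180). Next is a closer look with the wrist camera on the way over.

```bash
R="";
python3 -m creep '0.025 0.0294 0 0 0 0.082 100;0.025 0.0294 0 0 0 0.082 100;0.025 0.0294 0 0 0 0.082 100;0.025 0.0294 0 0 0 0.082 100;0.025 0.0294 0 0 0 0.082 100;0.025 0.0294 0 0 0 0.082 100;0.025 0.0294 0 0 0 0.082 100;0.025 0.0294 0 0 0 0.082 100' && python3 -m creep '0.025 0.0294 0 0 0 0.082 100;0.025 0.0294 0 0 0 0.082 100;0.025 0.0294 0 0 0 0.082 100;0.025 0.0294 0 0 0 0.082 100;0 0 0 0 0 0 100;0 0 0 0 0 0 100'
python3 - <<'E'
from h import *
ci,im,h=snap('wrist','w1'); print(ci)
E
```

```text
time: 0.77
tool_pos: [350.2, -266.3, 292.1]
tcp_rot: [-3.141, -0.0, 0.949]
contact_force: [0.3, -0.7, 0.1]
grip_width: 91.9
finger_force: 0.0
time: 1.27
tool_pos: [450.2, -148.7, 291.8]
tcp_rot: [-3.141, -0.0, 1.277]
contact_force: [-0.5, -0.7, -0.2]
grip_width: 92.1
finger_force: 0.0
{'fx': 309.70691628693146, 'fy': 309.70691628693146, 'cx': 320.9064755800227, 'cy': 204.4091388803026, 'origin': array([473.58954694, -73.0637292 , 384.20279747]), 'rotation': array([-0.2989328 ,  0.0013237 , -0.29335497])}
```

View pics/w1.png

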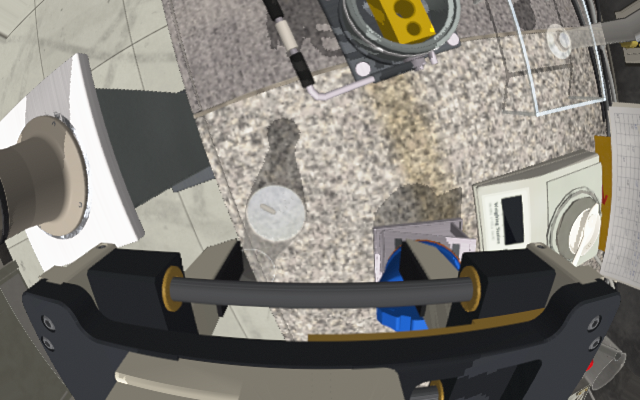

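```bash
python3 -m creep '0.03 0.026 -0.015 0 0 0 100;0.03 0.026 -0.015 0 0 0 100;0.03 0.026 -0.015 0 0 0 100;0.03 0.026 -0.015 0 0 0 100;0 0 0 0 0 0 100;0 0 0 0 0 0 100'
python3 - <<'E'
from h import *
ci,im,h=snap('wrist','w2'); np.save('w2ci.npy',ci,allow_pickle=True)
H,S,V=[h[...,i].astype(int) for i in range(3)]
print(blobs((H>20)&(H<32)&(S>150)&(V>120),20)[:3])
E
python3 -m creep '-0.014 0.036 0 0 0 0 100;-0.014 0.036 0 0 0 0 100;-0.014 0.036 0 0 0 0 100;-0.014 0.036 0 0 0 0 100;-0.014 0.036 0 0 0 0 100;-0.014 0.036 0 0 0 0 100;0 0 0 0 0 0 100;0 0 0 0 0 0 100'
python3 - <<'E'
from h import *
ci,im,h=snap('wrist','w3'); np.save('w3ci.npy',ci,allow_pickle=True)
H,S,V=[h[...,i].astype(int) for i in range(3)]
for b in blobs((H>45)&(H<75)&(S>120)&(V>60),50)[:3]: print(b,onz(ci,b[1],128,True).round(1))
a=cv2.imread('pics/w2.png')[:300,160:560]; b=im[:300,160:560,::-1]
cv2.imwrite('pics/w23.png',np.hstack([a,b]))
E
```

```text
time: 1.82
tool_pos: [567.2, -48.6, 231.5]
tcp_rot: [-3.138, 0.001, 1.273]
contact_force: [-0.1, -0.6, 0.8]
grip_width: 91.9
finger_force: 0.0
[(5388, [323.5, 117.0], [279, 59, 89, 116]), (616, [583.1, 244.1], [575, 222, 18, 44])]
time: 2.53
tool_pos: [482.7, 167.4, 234.5]
tcp_rot: [3.14, -0.0, 1.274]
contact_force: [0.0, -0.2, -0.0]
grip_width: 91.7
finger_force: 0.0
(807, [332.2, 92.4], [316, 76, 33, 33]) [[516.7 252.9 128. ]]
```

View pics/w23.png

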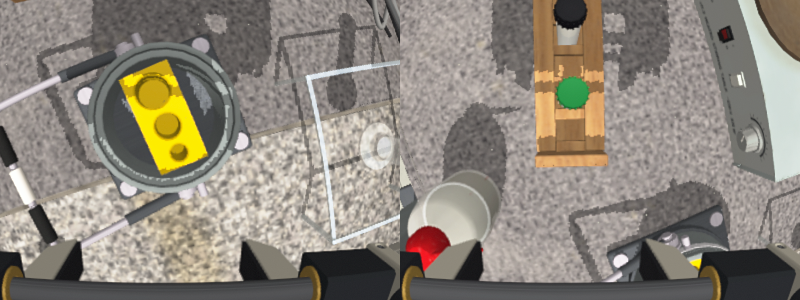

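Left: the wells are at about (315,92), (327,125) and (339,152) px, largest to smallest. Right: the green cap is at (332,92). I'll measure the wells, bucket lip and roller.

Run:
```python
from h import *
im=cv2.imread('pics/w2.png'); ci=np.load('w2ci.npy',allow_pickle=True).item()
h=cv2.cvtColor(im,cv2.COLOR_BGR2HSV); H,S,V=[h[...,i].astype(int) for i in range(3)]
# rectify to plane z=60 at 0.5mm/px ; col = y, row = x
def rect(z,x0=500,y0=-60,n=360,s=0.5):
    yy,xx=np.meshgrid(y0+s*np.arange(n),x0+s*np.arange(n))
    uv=proj(ci,np.c_[xx.ravel(),yy.ravel(),np.full(xx.size,z)],True).astype(np.float32)
    return cv2.remap(im,uv[:,0].reshape(n,n),uv[:,1].reshape(n,n),cv2.INTER_CUBIC)
print(ci['origin'])
r=rect(60); hv=cv2.cvtColor(r,cv2.COLOR_BGR2HSV)
top=((hv[...,0]>20)&(hv[...,0]<32)&(hv[...,1]>150)&(hv[...,2]>215)).astype(np.uint8)
top=cv2.morphologyEx(top,cv2.MORPH_OPEN,np.ones((3,3)))
cs,hi=cv2.findContours(top,cv2.RETR_CCOMP,cv2.CHAIN_APPROX_NONE)
for c,q in zip(cs,hi[0]):
    a=cv2.contourArea(c)
    if a<200: continue
    (u,v),rad=cv2.minEnclosingCircle(c); mr=cv2.minAreaRect(c)
    e=cv2.fitEllipse(c)
    f=lambda p:(round(500+.5*p[1],1),round(-60+.5*p[0],1))
    print('hole' if q[3]>=0 else 'outer',a*.25,'circ',f((u,v)),rad*.5,'ell',f(e[0]),np.round(np.array(e[1])*.5,1),'rect',f(mr[0]),np.round(np.array(mr[1])*.5,1),mr[2])
hh=rect(60); cv2.imwrite('pics/rect.png',np.hstack([cv2.resize(r,None,fx=1.1,fy=1.1),cv2.cvtColor(cv2.resize(top*255,None,fx=1.1,fy=1.1),8)]))
```

```text
[591.12173677  26.97430696 323.8689613 ]
outer 71.75 circ (605.0, 50.2) 7.301590919494629 ell (605.9, 51.0) [ 7.  14.1] rect (606.3, 50.8) [ 7.5 14.1] 67.38013458251953
outer 110.5 circ (576.0, 60.7) 8.633278846740723 ell (574.8, 60.9) [ 9.3 16.9] rect (576.0, 60.8) [17.   9.5] 90.0
outer 2500.875 circ (591.8, 16.0) 41.95016860961914 ell (591.2, 10.3) [48.7 78.8] rect (591.9, 14.7) [44.3 74.9] 83.6598129272461
hole 194.375 circ (594.5, -10.4) 8.321450233459473 ell (594.6, -10.6) [15.5 16.1] rect (594.6, -10.4) [15.9 15.6] 45.0
hole 421.625 circ (591.7, 14.2) 12.016549110412598 ell (591.7, 14.0) [22.9 23.5] rect (591.9, 14.1) [23.3 23. ] 45.0
```

View pics/rect.png

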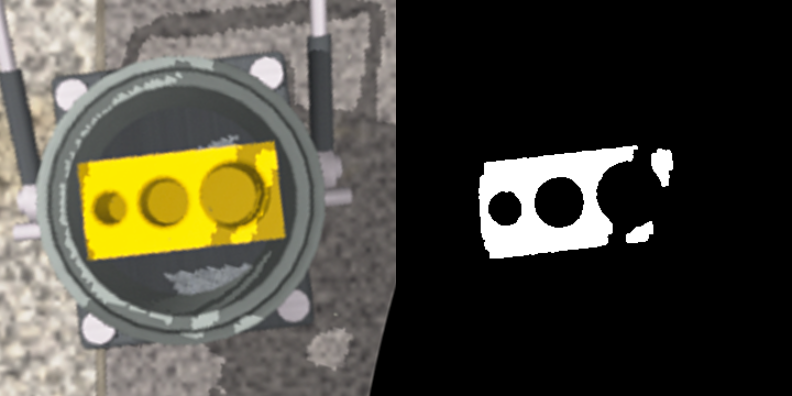

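```bash
python3 -m creep '0.0115 0.0285 0 0 0 0 60;0.0115 0.0285 0 0 0 0 60;0.0110 0.0285 0 0 0 0 60;0 0 0 0 0 0 60;0 0 -0.034 0 0 0 60;0 0 -0.034 0 0 0 60;0 0 0 0 0 0 60'
python3 - <<'E'
from h import *
o=readout.get_obs(); print(o['tool_pos'],o['tcp_rot'])
E
python3 -m creep '0 0 0 0 0 0 0;0 0 0 0 0 0 0;0 0 0 0 0 0 0;0 0 0 0 0 0 0;0 0 0 0 0 0 0;0 0 0 0 0 0 0;0 0 0 0 0 0 0;0 0 0 0 0 0 0'
```

```text
time: 3.17
tool_pos: [515.1, 249.5, 159.8]
tcp_rot: [-3.133, 0.007, 1.27]
contact_force: [-1.6, -0.5, -1.2]
grip_width: 55.7
finger_force: 0.0
[515.14079481 249.54938882 159.76695799] [-3.132974   0.0069814  1.2698949]
time: 3.83
tool_pos: [517.7, 253.4, 166.4]
tcp_rot: [3.14, -0.001, 1.273]
contact_force: [-0.4, 0.1, 6.1]
grip_width: 19.9
finger_force: 30.0
```

```bash
python3 -m creep '0 0 0.01 0 0 0 0;0 0 0.025 0 0 0 0;0 0 0.035 0 0 0 0;0 0 0.03 0 0 0 0;0 0 0 0 0 0 0' && python3 -m creep '0.0093 -0.0298 0 0 0 0 0;0.0093 -0.0298 0 0 0 0 0;0.0093 -0.0298 0 0 0 0 0;0.0093 -0.0298 0 0 0 0 0;0.0093 -0.0298 0 0 0 0 0;0.0093 -0.0298 0 0 0 0 0;0.0093 -0.0298 0 0 0 0 0;0.0093 -0.0298 0 0 0 0 0' && python3 -m creep '0 0 0 0 0 0 0;0 0 0 0 0 0 0;0 0 0 0 0 0 0;0 0 0 0 0 0 0'
python3 - <<'E'
from h import *
o=readout.get_obs(); print(o['tool_pos'],o['tcp_rot'],o['contact_force'],o['grip_width'])
ct,im,h=snap('top','t2'); cs,ims,hs=snap('side','s2'); cw,imw,hw=snap('wrist','w4')
for c,hh in((ct,h),(cs,hs)):
    H,S,V=[hh[...,i].astype(int) for i in range(3)]
    print(blobs((H>45)&(H<75)&(S>120)&(V>60),8)[:3], proj(c,[591.7,14.1,108]),proj(c,[591.7,14.1,226]))
a=cv2.resize(ims[170:290,220:360,::-1],None,fx=4,fy=4,interpolation=3)[:480,:]
b=cv2.resize(imw[100:340,200:440,::-1],None,fx=1,fy=2)
cv2.imwrite('pics/s2w4.png',np.hstack([a,b]))
E
```

```text
time: 4.25
tool_pos: [519.4, 254.0, 272.4]
tcp_rot: [3.132, -0.007, 1.273]
contact_force: [1.1, 0.1, 0.8]
grip_width: 20.1
finger_force: 30.0
time: 4.92
tool_pos: [591.8, 13.3, 265.4]
tcp_rot: [-3.141, 0.0, 1.273]
contact_force: [0.4, -0.9, -1.1]
grip_width: 20.1
finger_force: 30.0
time: 5.25
tool_pos: [591.4, 15.8, 265.3]
tcp_rot: [-3.141, -0.0, 1.274]
contact_force: [-0.3, 1.0, -0.3]
grip_width: 20.0
finger_force: 30.0
[591.38756071  15.79438203 265.31829508] [-3.14113121e+00 -1.55984450e-04  1.27389824e+00] [-0.2826376   0.96402776 -0.33285134] 20.015162952120892
[] [[315.37962364 150.65913388]] [[315.35183    137.21659572]]
[(18, [287.1, 179.4], [286, 176, 3, 7])] [[290.99618239 212.16129446]] [[289.39132108 178.17887329]]
```

View pics/s2w4.png

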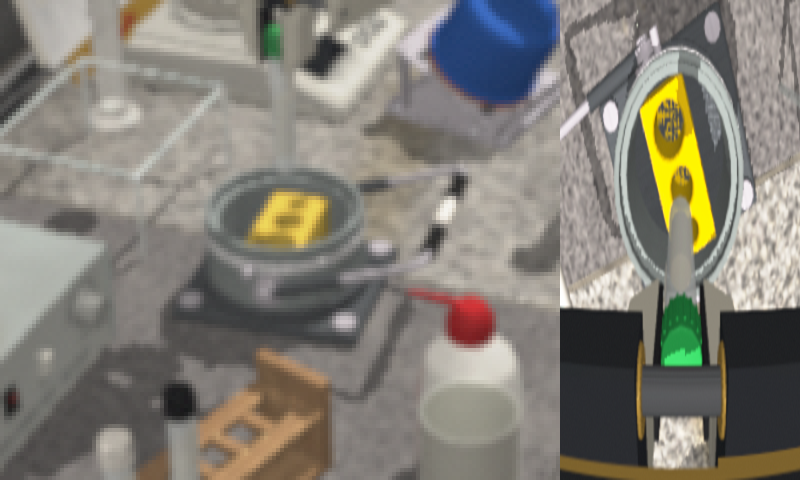

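The wrist view shows the tube held upright, its foot at about (320,200) px, just short of the middle well at (321,192). I'll measure its lateral edges.

Run:
```python
from h import *
im=cv2.imread('pics/w4.png'); ci=viewer.camera_info('wrist')
o=readout.get_obs(); p=o['tool_pos']; print(p)
tx=np.array([np.cos(o['tcp_rot'][2]),np.sin(o['tcp_rot'][2]),0]); ty=np.array([tx[1],-tx[0],0])
for z in(109,120,140,160,180):
    print(z,[proj(ci,[*(p[:2]-.77*tx[:2]+k*ty[:2]),z],True)[0].round(1).tolist() for k in(-9.5,0,9.5)])
print('foot near/far',[proj(ci,[*(p[:2]+(k-.77)*tx[:2]),109],True)[0].round(1).tolist() for k in(-9.5,9.5)])
for r in(212,220,230,240,250): print(r,im[r,300:344].astype(int).sum(1).tolist())
h=cv2.cvtColor(im,cv2.COLOR_BGR2HSV);H,S,V=[h[...,i].astype(int) for i in range(3)]
print(blobs((H>45)&(H<75)&(S>120)&(V>60),50)[:3])
print('col320',[(r,im[r,321].tolist()) for r in range(180,216,2)])
```

```text
[591.52104649  15.85832802 265.46459138]
109 [[309.3, 208.1], [320.5, 208.1], [331.8, 208.1]]
120 [[308.8, 212.3], [320.5, 212.3], [332.2, 212.3]]
140 [[307.8, 220.7], [320.5, 220.8], [333.2, 220.8]]
160 [[306.7, 230.7], [320.4, 230.8], [334.2, 230.8]]
180 [[305.3, 242.6], [320.4, 242.7], [335.5, 242.7]]
foot near/far [[320.5, 218.7], [320.6, 197.3]]
212 [227, 227, 229, 226, 225, 298, 477, 530, 551, 495, 419, 406, 389, 397, 404, 411, 419, 424, 429, 433, 436, 438, 440, 440, 440, 440, 438, 435, 430, 425, 418, 372, 317, 269, 251, 245, 231, 273, 423, 489, 499, 501, 500, 500]
220 [267, 263, 268, 266, 268, 266, 266, 280, 349, 375, 386, 390, 396, 404, 412, 418, 423, 425, 433, 433, 438, 439, 439, 441, 442, 441, 439, 436, 434, 427, 421, 415, 366, 323, 306, 324, 372, 438, 485, 499, 502, 501, 501, 501]
230 [273, 271, 272, 273, 272, 287, 312, 340, 366, 371, 383, 399, 415, 429, 440, 445, 449, 453, 453, 454, 463, 464, 465, 466, 464, 464, 464, 458, 449, 438, 426, 419, 411, 378, 319, 264, 262, 262, 258, 258, 252, 249, 249, 257]
240 [325, 330, 379, 393, 417, 413, 383, 385, 390, 399, 410, 418, 429, 434, 438, 443, 445, 449, 455, 457, 459, 459, 459, 457, 460, 458, 459, 457, 461, 452, 438, 439, 435, 428, 417, 382, 329, 326, 321, 309, 282, 257, 251, 321]
250 [77, 76, 119, 337, 390, 387, 396, 417, 414, 295, 186, 175, 170, 176, 163, 165, 166, 170, 171, 174, 174, 170, 171, 171, 177, 172, 172, 174, 173, 165, 161, 208, 387, 458, 464, 456, 507, 678, 641, 457, 149, 72, 77, 83]
[(1262, [321.0, 266.8], [300, 247, 43, 36])]
col320 [(180, [0, 246, 255]), (182, [26, 227, 254]), (184, [57, 123, 145]), (186, [57, 128, 150]), (188, [60, 119, 138]), (190, [26, 162, 198]), (192, [38, 133, 160]), (194, [8, 119, 146]), (196, [12, 119, 146]), (198, [91, 135, 149]), (200, [133, 148, 151]), (202, [132, 148, 151]), (204, [135, 153, 157]), (206, [140, 149, 151]), (208, [140, 148, 150]), (210, [140, 147, 150]), (212, [141, 147, 150]), (214, [140, 148, 150])]
```

```bash
python3 -m creep '0.0004 -0.001 -0.015 0 0 0 0;0 0 -0.015 0 0 0 0;0 0 -0.009 0 0 0 0;0 0 0 0 0 0 0;0 0 0 0 0 0 0;0 0 0 0 0 0 0'
python3 - <<'E'
from h import *
im0=cv2.imread('pics/w4.png'); 
ci,im,h=snap('wrist','w5'); o=readout.get_obs(); p=o['tool_pos']; print(p,o['tcp_rot'],o['contact_force'])
def rect(z,x0=550,y0=-40,n=220,s=0.5):
    yy,xx=np.meshgrid(y0+s*np.arange(n),x0+s*np.arange(n))
    uv=proj(ci,np.c_[xx.ravel(),yy.ravel(),np.full(xx.size,z)],True).astype(np.float32)
    return cv2.remap(im[:,:,::-1].copy(),uv[:,0].reshape(n,n),uv[:,1].reshape(n,n),cv2.INTER_CUBIC)
r=rect(60); hv=cv2.cvtColor(r,cv2.COLOR_BGR2HSV)
t=np.array([np.cos(1.274),np.sin(1.274)]); 
f=proj(ci,[*(p[:2]-.77*t+9.5*t),p[2]-156.4],True)[0]; print('foot far edge px',f)
cv2.imwrite('pics/r5.png',np.hstack([cv2.resize(r,None,fx=1.8,fy=1.8),cv2.resize(im[120:252,254:386,::-1],(396,396),interpolation=2)]))
E
```

```text
time: 5.9
tool_pos: [592.5, 14.0, 227.1]
tcp_rot: [3.14, -0.0, 1.273]
contact_force: [-1.1, 0.5, -0.4]
grip_width: 20.2
finger_force: 30.0
[592.58988245  13.83402209 227.30552251] [ 3.13983792e+00 -2.84803527e-04  1.27302097e+00] [-0.81861107  0.26689417  0.05127924]
foot far edge px [320.4256295  197.47729233]
```

View pics/r5.png

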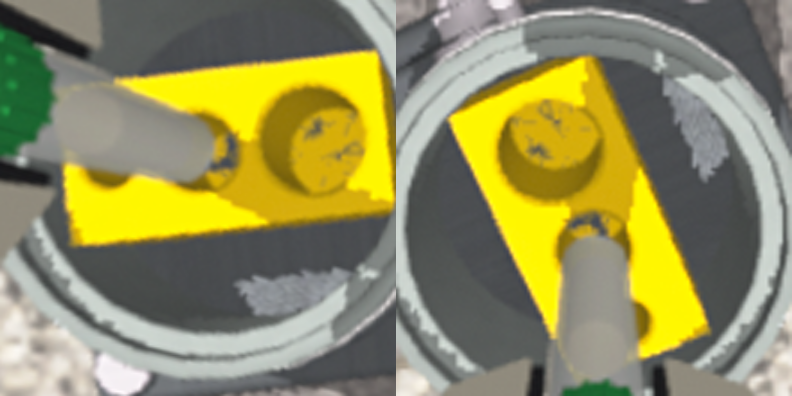

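The tube foot hangs just above the middle well (about (596,240) in the right panel), 1 px right of its centre. I'll nudge it and descend.

```bash
python3 -m creep '-0.0006 0.0007 -0.006 0 0 0 0;0 0 0 0 0 0 0;0 0 0 0 0 0 0;0 0 -0.006 0 0 0 0;0 0 -0.004 0 0 0 0;0 0 0 0 0 0 0;0 0 0 0 0 0 0;0 0 0 0 0 0 0'; python3 -m creep '0 0 -0.004 0 0 0 0;0 0 0 0 0 0 0;0 0 0 0 0 0 0'
```

```text
time: 6.62
tool_pos: [591.6, 14.4, 210.3]
tcp_rot: [-3.142, 0.0, 1.273]
contact_force: [-0.3, 0.5, 0.1]
grip_width: 20.0
finger_force: 30.0
time: 6.87
tool_pos: [591.4, 14.5, 206.1]
tcp_rot: [-3.141, 0.0, 1.273]
contact_force: [0.3, 0.5, -0.7]
grip_width: 20.3
finger_force: 30.0
```

It's in the well with no contact force. Lowering it further.

```bash
python3 -m creep '0 0 -0.008 0 0 0 0;0 0 -0.008 0 0 0 0;0 0 -0.008 0 0 0 0;0 0 -0.006 0 0 0 0;0 0 -0.004 0 0 0 0;0 0 0 0 0 0 0;0 0 0 0 0 0 0;0 0 0 0 0 0 0'; python3 -m creep '0 0 -0.002 0 0 0 0;0 0 -0.001 0 0 0 0;0 0 -0.0005 0 0 0 0;0 0 0 0 0 0 0;0 0 0 0 0 0 0'
```

```text
time: 7.53
tool_pos: [591.7, 14.4, 172.6]
tcp_rot: [3.141, -0.0, 1.273]
contact_force: [-0.2, -0.1, 0.6]
grip_width: 20.1
finger_force: 30.0
time: 7.95
tool_pos: [591.6, 14.4, 168.9]
tcp_rot: [3.141, 0.0, 1.273]
contact_force: [-0.3, -0.3, 0.0]
grip_width: 20.3
finger_force: 30.0
```

```bash
python3 -m creep '0 0 -0.0006 0 0 0 0;0 0 0 0 0 0 0;0 0 0 0 0 0 0;0 0 0 0 0 0 0'; python3 -m creep '0 0 -0.0005 0 0 0 0;0 0 0 0 0 0 0;0 0 0 0 0 0 0;0 0 0 0 0 0 0'
```

```text
time: 8.28
tool_pos: [591.7, 14.4, 168.4]
tcp_rot: [3.141, -0.0, 1.273]
contact_force: [0.5, -0.1, 1.6]
grip_width: 19.9
finger_force: 30.0
time: 8.62
tool_pos: [591.8, 14.4, 168.4]
tcp_rot: [3.14, -0.0, 1.273]
contact_force: [-0.6, 1.0, 4.5]
grip_width: 20.6
finger_force: 30.0
```

```bash
python3 -m creep '0 0 0 0 0 0 15;0 0 0 0 0 0 30;0 0 0 0 0 0 60;0 0 0 0 0 0 60;0 0 0 0 0 0 60' && python3 -m creep '0 0 0.02 0 0 0 60;0 0 0.03 0 0 0 60;0 0 0.035 0 0 0 60;0 0 0.035 0 0 0 80;-0.0142 -0.0324 0 0 0 -0.122 100;-0.0142 -0.0324 0 0 0 -0.122 100;-0.0142 -0.0324 0 0 0 -0.122 100;-0.0142 -0.0324 0 0 0 -0.122 100' && python3 -m creep '-0.0142 -0.0324 0 0 0 -0.122 100;-0.0142 -0.0324 0 0 0 -0.122 100;-0.0142 -0.0324 0 0 0 -0.122 100;-0.0142 -0.0324 0 0 0 -0.122 100;-0.0142 -0.0324 0 0 0 -0.122 100;-0.0142 -0.0324 0 0 0 -0.122 100;0 0 0 0 0 0 100;0 0 0 0 0 0 100'
python3 - <<'E'
from h import *
ct,it,ht=snap('top','t6')
H,S,V=[ht[...,i].astype(int) for i in range(3)]
print([(b,onz(ct,b[1],130).round(1).tolist()) for b in blobs((H>45)&(H<75)&(S>120)&(V>60),8)[:3]])
ci,im,h=snap('wrist','w6'); np.save('w6ci.npy',ci,allow_pickle=True); print(ci['origin'],ci['rotation'])
E
```

```text
time: 9.03
tool_pos: [591.4, 14.5, 167.3]
tcp_rot: [-3.141, 0.0, 1.273]
contact_force: [0.1, 0.5, -0.2]
grip_width: 42.2
finger_force: 0.0
time: 9.7
tool_pos: [533.9, -116.1, 287.7]
tcp_rot: [3.141, 0.0, 0.78]
contact_force: [0.4, -0.5, 0.7]
grip_width: 83.4
finger_force: 0.0
time: 10.37
tool_pos: [448.6, -311.0, 287.3]
tcp_rot: [-3.141, 0.0, 0.05]
contact_force: [1.3, -0.7, -0.7]
grip_width: 91.6
finger_force: 0.0
[((54, [314.3, 149.2], [311, 145, 8, 9]), [[589.4, 16.8, 130.0]])]
[ 529.05659778 -306.28108618  379.79269702] [-2.99299621e-01  3.93625155e-04 -1.51780322e+00]
```

View pics/w6.png

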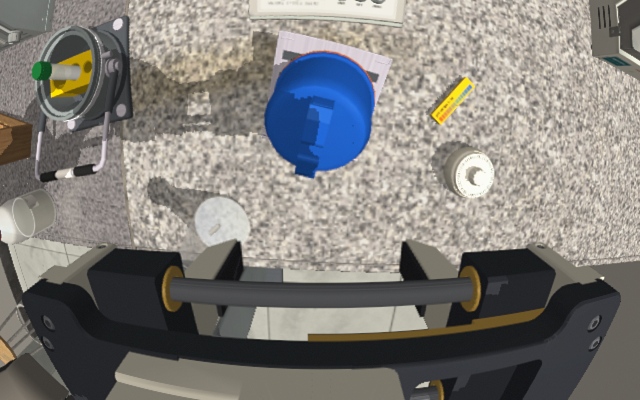

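```bash
cat >> h.py <<'E'
def toolR(yaw,tilt):  # tool z = cos(tilt) down + sin(tilt) along yaw heading
    c,s=np.cos(yaw),np.sin(yaw)
    tz=np.array([np.sin(tilt)*c,np.sin(tilt)*s,-np.cos(tilt)]); tx=np.array([np.cos(tilt)*c,np.cos(tilt)*s,np.sin(tilt)])
    return np.c_[tx,np.cross(tz,tx),tz]
def plan(p,yaw,tilt,n,p0=None):
    o=readout.get_obs(); R0=R.from_euler('xyz',o['tcp_rot'])
    d=(np.array(p)-o['tool_pos']); rv=(R.from_matrix(toolR(yaw,tilt))*R0.inv()).as_rotvec()
    print('now',o['tool_pos'].round(1),'total',d.round(1),rv.round(4),'per row',(d/n/1000).round(5),(rv/n).round(5)); return d,rv
E
python3 - <<'E'
from h import *
plan([355,-269,249],-.21,.489,6)
im=cv2.imread('pics/w6.png'); ci=np.load('w6ci.npy',allow_pickle=True).item()
print(onz(ci,[[281,33],[390,62]],80,True))
h=cv2.cvtColor(im,cv2.COLOR_BGR2HSV);H,S,V=[h[...,i].astype(int) for i in range(3)]
m=(H>100)&(H<125)&(S>130)
for r in range(72,184,3): print(r,''.join('.' if not m[r,c] else chr(97+min(25,V[r,c]//10)) for c in range(262,380,3)))
E
```

```text
now [ 449.6 -309.   287.5] total [-94.6  40.  -38.5] [-0.039  -0.4891 -0.2588] per row [-0.01577  0.00667 -0.00641] [-0.0065  -0.08152 -0.04313]
[[ 605.73122977 -263.92939511   80.        ]
 [ 583.3284928  -369.82568614   80.        ]]
72 .......mllmmmnnnoooppppqqqqqqqqqrv......
75 ......mmlmmmnnnoopppppqqqqqqqqqqqrv.....
78 ......mlmmmnnopppqqqqqqqqqqqqqqqqqsu....
81 .....mlmmmnoppqqrrrrrrrrrrqqqqqqqqqv....
84 .....mlmnoopqrrssstttttssssrqqqqqqqrv...
87 .....lmnopqrstuvvvwvvvuutttsrrrqqqqpu...
90 .....mmnpqtuuvvvvvvvvwwwvuutssrrqqqpu...
93 ....lmnnoopuuuuuvvvvvvvwwwvuutsrqqqprt..
96 ....mmnnnnnuuuurqqqtuvvvvwwwvutsrqqqpu..
99 ...lmnnnnnnnqmnmmopoopquvvwwwvutsrqqpu..
102 ..lmnnnnnnmmmmmnnqppppppsvvwwwvutrqqpu..
105 ..lmnnnnnmmnmnnmvwsqrqpptuuvvwwvtsrqpu..
108 ..lnnnnmmmmmmmmmrrwwwwspuuuuvwwwutrqpu..
111 ..lnnnmmmmmmmmmnpprwwwwwuuuuuvvwwtsqp...
114 .kmnnmmmmmmmmmmoqppwwwwwuuuuuuvvwvsrp...
117 .kmmmmmmmmmmmmmppqpwwwwvuuuuuuvvwwtrp...
120 .kmmmmmmmmmmmmmnnoptwwwuuuuuuuuvvwtrp...
123 .jmmmmmmmmmmmmnnnnnuvwwuuuuuuuuuvvurp...
126 ..mmmmmmmmmmmmnnnnnuvvvuuuuuuutuvvvrp...
129 ..mmmmmmmmmmmmnnnnnvvvuuuuuuuuuuuvvrp...
132 ..mmmmmmmmmmmmnnnnnvvvuuuuuuuuuuuvvr....
135 ..lmmmmmmmmmmmnnnnqvvvuuuuuuuuuuuvuq....
138 ...mmmmmmmmmmnnnnnrvvuuuuuuuuuuuuutp....
141 ...mmmmmmmmmmllmnnvvvuuutuuuuuuuuus.....
144 ....lmmmmmmmmmmlmlsuvtuuuuuuuuuuuup.....
147 .....lmmmmmmmmmmuutrqttuttuuuuuuut......
150 .....llmmmmmmmmmquuutttttuuuuuuuuo......
153 ......lmmmmmnnmmmtuutttttttuuutur.......
156 .......llmmmppponmmttttttttutttr........
159 ........mlmmmnnoppottttttttttts.........
162 ..........llllllmnnttttttttts...........
165 ............lllllllttttttsst............
168 ............lllllkqssssst...............
171 ...........llllllr......................
174 .............ijkko......................
177 ................nn......................
180 ........................................
183 ........................................
```

```bash
python3 -m creep '-0.0158 0.0067 -0.0064 -0.0065 -0.0815 -0.0431 100;-0.0158 0.0067 -0.0064 -0.0065 -0.0815 -0.0431 100;-0.0158 0.0067 -0.0064 -0.0065 -0.0815 -0.0431 100;-0.0158 0.0067 -0.0064 -0.0065 -0.0815 -0.0431 100;-0.0158 0.0067 -0.0064 -0.0065 -0.0815 -0.0431 100;-0.0158 0.0067 -0.0064 -0.0065 -0.0815 -0.0431 100;0 0 0 0 0 0 100;0 0 0 0 0 0 100'
python3 - <<'E'
from h import *
ci,im,h=snap('wrist','w7'); np.save('w7ci.npy',ci,allow_pickle=True); print(ci['origin'],ci['rotation'])
plan([355,-269,249],-.21,.489,6)
H,S,V=[h[...,i].astype(int) for i in range(3)]
m=(H>100)&(H<125)&(S>130)
print(blobs(m,300)[:3])
c=max(cv2.findContours(m[:235].astype(np.uint8),0,1)[0],key=cv2.contourArea)[:,0,:]
e=cv2.fitEllipse(c); print(e, cv2.minEnclosingCircle(c))
x0,y0,w,hh=cv2.boundingRect(c)
for r in range(y0-2,y0+hh+2,3): print(r,''.join('.' if not m[r,c] else chr(97+min(25,V[r,c]//10)) for c in range(x0-3,x0+w+3,3)))
print(x0)
E
```

```text
time: 11.13
tool_pos: [354.2, -267.7, 249.1]
tcp_rot: [-3.141, -0.488, -0.211]
contact_force: [1.0, -1.8, 0.5]
grip_width: 91.7
finger_force: 0.0
[ 380.82585719 -274.04925281  368.07252656] [ 1.89236396e-01  6.06194938e-05 -1.78052468e+00]
now [ 355.3 -269.1  250. ] total [-0.3  0.1 -1. ] [ 0.0016  0.0002 -0.0003] per row [-5.0e-05  2.0e-05 -1.7e-04] [ 2.6e-04  3.0e-05 -5.0e-05]
[(7634, [320.7, 117.2], [271, 69, 100, 98])]
((320.7029113769531, 117.20447540283203), (96.86531066894531, 98.53117370605469), 84.8905258178711) ((320.5, 117.0), 50.06256103515625)
67 ....................................
70 ..............nopqqqpp..............
73 ...........noqttuuuuuusrp...........
76 .........mortuuuuuuuuuuuurq.........
79 ........mptuuuuttttttuuvuutq........
82 .......nrtuuuqstuttttuuuuvvuro......
85 .....kmrttuonnrutttttuuuuuvvvro.....
88 .....mrttuqnnnruuuuuuuuuuuuuvvr.....
91 ....kpstttpnnnquuuuuuuuuuuuuuvuq....
94 ....msttunnnnnquuuvvvuuuuuuuuvvsp...
97 ...kqstttnnnnnquuuvuvuuuuuuuuuuvq...
100 ...lssttonnnnnqvuuvvvuuuuuuuuuuvso..
103 ..jostttonnnnnqvvvuvuuuuuuuuuuuuup..
106 ..krstttmnmnnnrvvvvvvuuuuuuuuuuuuq..
109 ..krstttmnmmmmoqqqqppquuuuuuuuuuur..
112 ..lrstttmmmmmmnpppppppuuuuuuuuuuur..
115 ..lrstttmmmmmmptttttttttttttuusuurn.
118 .imrsttrmmmmmmptttttttttttttttttusn.
121 ..krsstpmmmmmmottttttttttttttttttrm.
124 ..jrsstttmmmmmottttttttttttttttttq..
127 ..jqrstttmmmmmpuuuuuuutttttttttttp..
130 ..iprssstmmmmmotssssssttttttttttsn..
133 ..ilqrtttmmmmmorrrrrrrttttttttttrm..
136 ...iqrssmmmmmmorrrrrrrtttttttttso...
139 ...imqrsmmmmmmnrrrrrrrttttttttsrm...
142 ....iprrmmmmmmnrrrrrrrtttttttssn....
145 ....hjqrpmmmmmnrrrrrrrttttttsspl....
148 .....hlqlmmmmmnrrrrrrrttttssspl.....
151 ......hjollmmmmnnnnnnossssssok......
154 .......hillllmmnnnnnnosssrrnk.......
157 .........hjllllnnnnnnorrrpk.........
160 ..........hhjklllllrrrqoki..........
163 ............hhhiimnmlji.............
166 ................ihhh................
271
```

Run:
```python
from h import *
ci=np.load('w7ci.npy',allow_pickle=True).item()
Rt=toolR(-.21,.489)
d=ray(ci,[[322,118.5],[320.7,117.2]],True); o=np.array(ci['origin'])
for D in(255,264,273):
    N=o+d[0]*D/(d[0]@Rt[:,2]); print(D,N.round(1),'from TCP in tool frame',(Rt.T@(N-readout.get_obs()['tool_pos'])).round(1))
print('axis ray in tool',(Rt.T@d[1]).round(4),(Rt.T@d[0]).round(4)); print((Rt*45/1000).round(4))
```

```text
255 [ 492.9 -298.8  140.3] from TCP in tool frame [ 72.7   0.4 163. ]
264 [ 496.8 -299.7  132.2] from TCP in tool frame [ 72.5   0.4 172. ]
273 [ 500.8 -300.5  124.2] from TCP in tool frame [ 72.3   0.4 181. ]
axis ray in tool [-1.820e-02 -8.000e-04  9.998e-01] [-0.0224  0.0033  0.9997]
[[ 0.0389 -0.0094  0.0207]
 [-0.0083 -0.044  -0.0044]
 [ 0.0211  0.     -0.0397]]
```

```bash
python3 -m creep '0.0195 -0.0041 0.0106 0 0 0 100;0.0195 -0.0042 0.0106 0 0 0 100;0 0 0 0 0 0 100;0 0 0 0 0 0 100;0 0 0 0 0 0 100'
python3 - <<'E'
from h import *
ci,im,h=snap('wrist','w8'); np.save('w8ci.npy',ci,allow_pickle=True); print(ci['origin'],ci['rotation'],readout.get_obs()['tool_pos'])
H,S,V=[h[...,i].astype(int) for i in range(3)]
m=(H>100)&(H<125)&(S>130)
print([(r,''.join(chr(97+min(25,V[r,c]//10)) for c in range(300,346,2))) for r in range(120,216,24)])
print([(r,int(h[r,318:328,2].mean())) for r in range(116,218,2)])
im7=cv2.imread('pics/w7.png'); print([(r,int(im7[r,318:328].max(1).mean())) for r in range(72,166,2)])
E
```

```text
time: 11.6
tool_pos: [394.3, -277.2, 270.4]
tcp_rot: [3.141, -0.488, -0.208]
contact_force: [-0.5, 0.7, 0.5]
grip_width: 91.8
finger_force: 0.0
[ 420.9273954  -283.33588826  389.4095455 ] [ 1.89641902e-01 -1.09217573e-03 -1.77875703e+00] [ 393.87789748 -277.15247629  270.13170757]
[(120, 'mnoopqqrrssssrrrrqqppqt'), (144, 'mnnnnuvvvvvvvvvvuuuuuuu'), (168, 'mmmmmrttttttttttttttttt'), (192, 'mmmmmprrrrrrrrrrstttttt')]
[(116, 145), (118, 161), (120, 182), (122, 206), (124, 207), (126, 206), (128, 181), (130, 179), (132, 199), (134, 199), (136, 199), (138, 199), (140, 200), (142, 212), (144, 213), (146, 212), (148, 212), (150, 213), (152, 213), (154, 213), (156, 213), (158, 214), (160, 213), (162, 188), (164, 140), (166, 183), (168, 194), (170, 193), (172, 193), (174, 193), (176, 194), (178, 169), (180, 196), (182, 211), (184, 179), (186, 172), (188, 173), (190, 172), (192, 172), (194, 173), (196, 173), (198, 173), (200, 172), (202, 136), (204, 131), (206, 131), (208, 140), (210, 90), (212, 105), (214, 162), (216, 158)]
[(72, 194), (74, 206), (76, 206), (78, 200), (80, 198), (82, 199), (84, 198), (86, 199), (88, 208), (90, 208), (92, 209), (94, 209), (96, 209), (98, 209), (100, 209), (102, 209), (104, 210), (106, 211), (108, 180), (110, 131), (112, 156), (114, 198), (116, 197), (118, 196), (120, 196), (122, 197), (124, 192), (126, 191), (128, 209), (130, 187), (132, 172), (134, 173), (136, 172), (138, 172), (140, 173), (142, 172), (144, 172), (146, 173), (148, 172), (150, 143), (152, 131), (154, 131), (156, 131), (158, 132), (160, 137), (162, 151), (164, 85)]
```

Run:
```python
from h import *
c7=np.load('w7ci.npy',allow_pickle=True).item();c8=np.load('w8ci.npy',allow_pickle=True).item()
o=readout.get_obs();p=o['tool_pos'];print(p); Rt=toolR(-.209,.488)
for a,b in((87,141),(108.3,162.2),(109.5,163.5),(128.8,182.2),(149.5,201.3)):
    P=meet([np.array(c['origin']) for c in(c7,c8)],[ray(c,[322,r],True)[0] for c,r in((c7,a),(c8,b))])
    print(a,P.round(1),(Rt.T@(P-p)).round(1))
print((Rt/1000).round(6))
```

```text
[ 393.87789748 -277.15247629  270.13170757]
87 [ 521.1 -305.3  143.1] [ 55.5   1.1 173.2]
108.3 [ 504.8 -301.8  135.3] [ 37.1   1.1 172.4]
109.5 [ 503.6 -301.6  135.3] [ 36.1   1.1 171.8]
128.8 [ 489.2 -298.5  128. ] [ 19.6   1.1 171.3]
149.5 [ 474.6 -295.5  117.5] [  1.6   1.2 173.6]
[[ 8.64e-04 -2.07e-04  4.59e-04]
 [-1.83e-04 -9.78e-04 -9.70e-05]
 [ 4.69e-04  0.00e+00 -8.83e-04]]
```

```bash
python3 -m creep '0.0241 -0.0062 0.0132 0 0 0 50;0.0150 -0.0032 -0.0289 0 0 0 50;0.0150 -0.0032 -0.0289 0 0 0 50;0.0150 -0.0032 -0.0289 0 0 0 50;0.0075 -0.0016 -0.0145 0 0 0 50;0.0030 -0.0006 -0.0058 0 0 0 50;0 0 0 0 0 0 50;0 0 0 0 0 0 50' && python3 -m creep '0.0023 -0.0005 -0.0044 0 0 0 50;0.0022 -0.0005 -0.0043 0 0 0 50;0 0 0 0 0 0 50;0 0 0 0 0 0 50;0 0 0 0 0 0 50'
python3 - <<'E'
from h import *
print(plan([0,0,0],-.209,.488,1))
E
```

```text
time: 12.32
tool_pos: [473.1, -295.7, 177.0]
tcp_rot: [3.141, -0.489, -0.211]
contact_force: [-0.2, 0.7, 0.5]
grip_width: 46.8
finger_force: 0.0
time: 12.73
tool_pos: [477.8, -296.7, 168.4]
tcp_rot: [3.141, -0.49, -0.211]
contact_force: [-1.0, -0.4, 0.1]
grip_width: 45.5
finger_force: 0.0
now [ 477.8 -296.7  168.4] total [-477.8  296.7 -168.4] [0.0009 0.0015 0.0022] per row [-0.47784  0.29672 -0.16842] [0.00092 0.00146 0.00224]
(array([-477.8373908 ,  296.7168038 , -168.41783206]), array([0.00092087, 0.00145641, 0.00224005]))
```

No contact. Closing on the ridge, then lifting along the cap axis.

```bash
python3 -m creep '0 0 0 0 0 0 0;0 0 0 0 0 0 0;0 0 0 0 0 0 0;0 0 0 0 0 0 0;0 0 0 0 0 0 0;0 0 0 0 0 0 0;0 0 0 0 0 0 0' && python3 -m creep '-0.003 0.0006 0.006 0 0 0 0;-0.005 0.001 0.01 0 0 0 0;-0.005 0.001 0.02 0 0 0 0;-0.003 0 0.02 0 0 0 0;0 0 0 0 0 0 0;0 0 0 0 0 0 0'
```

```text
time: 13.32
tool_pos: [477.7, -296.4, 167.8]
tcp_rot: [-3.141, -0.489, -0.211]
contact_force: [-0.1, -0.1, -1.1]
grip_width: 17.9
finger_force: 29.9
time: 13.82
tool_pos: [461.9, -294.5, 225.6]
tcp_rot: [3.139, -0.492, -0.21]
contact_force: [-1.2, 0.5, -2.9]
grip_width: 17.4
finger_force: 29.9
```

Run:
```python
from h import *
im=cv2.imread('pics/w2.png'); ci=np.load('w2ci.npy',allow_pickle=True).item()
g=cv2.cvtColor(im,cv2.COLOR_BGR2GRAY)
def rect(z,x0=510,y0=-60,n=640,s=0.25):
    yy,xx=np.meshgrid(y0+s*np.arange(n),x0+s*np.arange(n))
    uv=proj(ci,np.c_[xx.ravel(),yy.ravel(),np.full(xx.size,z)],True).astype(np.float32)
    return cv2.remap(g,uv[:,0].reshape(n,n),uv[:,1].reshape(n,n),cv2.INTER_CUBIC)
r=cv2.GaussianBlur(rect(78),(0,0),3)
for lo,hi in((215,234),(238,258)):
    c=cv2.HoughCircles(r,cv2.HOUGH_GRADIENT,1.5,5,param1=80,param2=20,minRadius=lo,maxRadius=hi)
    print([] if c is None else [(510+.25*v,-60+.25*u,.25*q) for u,v,q in c[0][:4]])
o=readout.get_obs(); print(o['tool_pos'])
# roller
ct=viewer.camera_info('top')
for n in('top0','w2'):
    hh=cv2.cvtColor(cv2.imread(f'pics/{n}.png'),cv2.COLOR_BGR2HSV); m=(hh[...,1]<25)&(hh[...,2]>225)
    print(n,[b for b in blobs(m,15) if (n=='top0' and 290<b[1][0]<340 and 190<b[1][1]<215) or (n=='w2' and b[1][0]<210 and 150<b[1][1]<220)])
```

```text
[(np.float32(590.4375), np.float32(21.1875), np.float32(55.8125)), (np.float32(591.5625), np.float32(22.6875), np.float32(57.425)), (np.float32(590.8125), np.float32(19.6875), np.float32(56.975)), (np.float32(589.3125), np.float32(22.3125), np.float32(55.4))]
[(np.float32(590.0625), np.float32(25.3125), np.float32(59.725)), (np.float32(593.8125), np.float32(24.1875), np.float32(60.1)), (np.float32(587.0625), np.float32(17.0625), np.float32(60.9625)), (np.float32(594.1875), np.float32(26.4375), np.float32(61.75))]
[ 461.85721121 -294.45357311  225.5698252 ]
top0 [(34, [315.8, 201.6], [310, 200, 12, 4])]
w2 [(1535, [40.5, 214.4], [20, 146, 49, 121]), (371, [181.1, 186.4], [169, 169, 24, 37]), (30, [183.2, 217.4], [181, 215, 7, 7])]
```

Run:
```python
from h import *
plan([590.7,22.2,295],.113,0,12)
im=cv2.imread('pics/w2.png'); ci=np.load('w2ci.npy',allow_pickle=True).item()
g=cv2.GaussianBlur(cv2.cvtColor(im,cv2.COLOR_BGR2GRAY),(0,0),.7).astype(np.float32)
th=np.linspace(0,2*np.pi,180,endpoint=False); rr=np.arange(52,66,.25)
def prof(x,y,z=78):
    P=np.stack([x+rr[:,None]*np.cos(th),y+rr[:,None]*np.sin(th),np.full((len(rr),180),float(z))],-1).reshape(-1,3)
    uv=proj(ci,P,True).astype(np.float32).reshape(len(rr),180,2)
    return cv2.remap(g,uv[...,0],uv[...,1],cv2.INTER_LINEAR).mean(1)
best=[]
for x in np.arange(586,596,.5):
    for y in np.arange(17,28,.5):
        d=np.abs(np.gradient(prof(x,y))); i=d.argmax(); best.append(((d**2).sum(),d.max(),x,y,rr[i]))
for b in sorted(best)[::-1][:6]: print(np.round(b,2))
print(max(best,key=lambda b:b[1]))
p=prof(*max(best)[2:4]); print(np.c_[rr,p][::2].round(1).tolist())
```

```text
now [ 461.9 -294.5  225.6] total [128.8 316.7  69.4] [0.0267 0.4932 0.3172] per row [0.01074 0.02639 0.00579] [0.00223 0.0411  0.02643]
[514.57   7.41 591.    22.5   56.75]
[459.59   7.22 591.    22.    56.75]
[458.34   6.68 591.5   22.5   56.75]
[449.3    6.33 591.    23.    56.75]
[436.46   6.68 590.5   22.5   56.75]
[411.63   5.79 591.5   23.    57.  ]
(np.float32(514.5686), np.float32(7.409645), np.float64(591.0), np.float64(22.5), np.float64(56.75))
[[52.0, 135.5], [52.5, 131.9], [53.0, 128.5], [53.5, 123.8], [54.0, 115.8], [54.5, 104.4], [55.0, 93.1], [55.5, 87.6], [56.0, 92.5], [56.5, 104.9], [57.0, 119.7], [57.5, 131.6], [58.0, 139.0], [58.5, 142.6], [59.0, 144.4], [59.5, 144.8], [60.0, 143.9], [60.5, 142.0], [61.0, 139.3], [61.5, 137.3], [62.0, 136.3], [62.5, 136.7], [63.0, 137.2], [63.5, 137.8], [64.0, 138.4], [64.5, 138.9], [65.0, 139.5], [65.5, 140.1]]
```

```bash
python3 -m creep '0 0 0.03 0 0 0 0;0.0000 0.0100 0.0294 0 0 0 0;0.0129 0.0307 0.001 0.0027 0.0493 0.0317 0;0.0129 0.0307 0.001 0.0027 0.0493 0.0317 0;0.0129 0.0307 0.001 0.0027 0.0493 0.0317 0;0.0129 0.0307 0.001 0.0027 0.0493 0.0317 0;0.0129 0.0307 0.001 0.0027 0.0493 0.0317 0;0.0129 0.0307 0.001 0.0027 0.0493 0.0317 0' && python3 -m creep '0.0129 0.0307 0.001 0.0027 0.0493 0.0317 0;0.0129 0.0307 0.001 0.0027 0.0493 0.0317 0;0.0129 0.0307 0.001 0.0027 0.0493 0.0317 0;0.0130 0.0306 0.001 0.0026 0.0493 0.0317 0;0 0 0 0 0 0 0;0 0 0 0 0 0 0;0 0 0 0 0 0 0;0 0 0 0 0 0 0'
python3 - <<'E'
from h import *
plan([591.1,22.4,295],.113,0,1)
ci,im,h=snap('wrist','w9'); np.save('w9ci.npy',ci,allow_pickle=True)
H,S,V=[h[...,i].astype(int) for i in range(3)]
m=(H>100)&(H<125)&(S>130)
print(blobs(m,300)[:3])
print('col321',[(r,h[r,321].tolist()) for r in range(140,260,6)])
print([(r,int(V[r,316:326].mean())) for r in range(180,300,4)])
E
```

```text
time: 14.48
tool_pos: [539.3, -98.0, 288.3]
tcp_rot: [3.124, -0.19, -0.012]
contact_force: [0.8, -0.9, -1.3]
grip_width: 17.9
finger_force: 29.9
time: 15.15
tool_pos: [590.4, 21.9, 292.8]
tcp_rot: [-3.139, 0.003, 0.111]
contact_force: [1.0, -0.8, -1.7]
grip_width: 17.8
finger_force: 29.9
now [590.4  21.9 292.8] total [0.7 0.5 2.2] [-0.0019 -0.0037  0.0023] per row [0.00071 0.0005  0.00222] [-0.00188 -0.00371  0.00228]
[(13765, [320.5, 211.3], [243, 148, 156, 135]), (473, [321.0, 315.2], [302, 308, 39, 15])]
col321 [(140, [107, 15, 153]), (146, [10, 171, 151]), (152, [108, 202, 167]), (158, [108, 208, 120]), (164, [108, 207, 122]), (170, [109, 209, 132]), (176, [108, 214, 144]), (182, [109, 197, 192]), (188, [108, 202, 179]), (194, [108, 207, 174]), (200, [108, 210, 118]), (206, [109, 209, 168]), (212, [108, 209, 168]), (218, [108, 209, 168]), (224, [108, 208, 169]), (230, [108, 194, 187]), (236, [109, 195, 186]), (242, [108, 197, 186]), (248, [108, 195, 184]), (254, [109, 198, 184])]
[(180, 187), (184, 181), (188, 179), (192, 176), (196, 113), (200, 118), (204, 138), (208, 168), (212, 168), (216, 168), (220, 168), (224, 168), (228, 185), (232, 186), (236, 186), (240, 185), (244, 185), (248, 184), (252, 184), (256, 184), (260, 182), (264, 170), (268, 141), (272, 168), (276, 168), (280, 168), (284, 63), (288, 75), (292, 87), (296, 95)]
```

Run:
```python
from h import *
ci=np.load('w9ci.npy',allow_pickle=True).item(); o=readout.get_obs(); p=o['tool_pos']; Rt=R.from_euler('xyz',o['tcp_rot']).as_matrix()
im=cv2.imread('pics/w9.png')
for q in([54,0,144.8],[54,0,140],[-.1+9.5,0,41.3],[-.1-9.5,0,41.3],[0,54,144],[0,-54,144]): print(q,proj(ci,p+Rt@np.array(q),True).round(1))
print([(r,im[r,321].tolist()) for r in range(138,160,1)])
print([(r,int(im[r,316:326].max(1).mean())) for r in range(258,286,1)])
```

```text
[54, 0, 144.8] [[320.2 145.3]]
[54, 0, 140] [[320.2 146. ]]
[9.4, 0, 41.3] [[319.8 262.2]]
[-9.6, 0, 41.3] [[319.9 294.7]]
[0, 54, 144] [[386.3 212.6]]
[0, -54, 144] [[254.1 212.5]]
[(138, [172, 176, 170]), (139, [151, 153, 148]), (140, [153, 148, 144]), (141, [149, 145, 140]), (142, [159, 154, 150]), (143, [161, 157, 153]), (144, [137, 133, 129]), (145, [79, 88, 112]), (146, [50, 83, 151]), (147, [106, 69, 81]), (148, [158, 82, 43]), (149, [178, 93, 38]), (150, [182, 96, 40]), (151, [180, 94, 41]), (152, [167, 86, 35]), (153, [121, 60, 22]), (154, [118, 60, 24]), (155, [119, 60, 23]), (156, [119, 60, 21]), (157, [120, 60, 23]), (158, [120, 60, 22]), (159, [120, 59, 20])]
[(258, 182), (259, 182), (260, 182), (261, 182), (262, 181), (263, 177), (264, 170), (265, 165), (266, 158), (267, 149), (268, 141), (269, 147), (270, 167), (271, 168), (272, 168), (273, 168), (274, 168), (275, 168), (276, 168), (277, 168), (278, 168), (279, 168), (280, 168), (281, 168), (282, 136), (283, 64), (284, 63), (285, 70)]
```

```bash
python3 -m creep '0.0007 0.0005 0 -0.0019 -0.0037 0.002 0;0 0 -0.015 0 0 0 0;0 0 -0.02 0 0 0 0;0 0 -0.018 0 0 0 0;0 0 -0.01 0 0 0 0;0 0 0 0 0 0 0;0 0 0 0 0 0 0;0 0 0 0 0 0 0'
python3 - <<'E'
from h import *
for i in range(1): plan([591.1,22.5,226],.113,0,1); print(readout.get_obs()['contact_force'])
ci,im,h=snap('wrist','w10'); np.save('w10ci.npy',ci,allow_pickle=True)
# lip far edge: print radial grey profile at several directions from predicted centre at z=78
g=im.astype(int).max(2)
for a in(-.5,-.25,0,.25,.5):
    P=[[591+r*np.cos(.113+a),22.4+r*np.sin(.113+a),78] for r in np.arange(52,66,1)]
    uv=proj(ci,P,True); print(a,[int(g[int(round(v)),int(round(u))]) for u,v in uv])
E
```

```text
time: 15.87
tool_pos: [592.2, 23.0, 231.7]
tcp_rot: [3.141, -0.003, 0.113]
contact_force: [-0.4, -0.2, -1.5]
grip_width: 18.1
finger_force: 29.9
now [592.2  23.  231.7] total [-1.1 -0.5 -5.7] [ 0.0002  0.0032 -0.0005] per row [-0.00111 -0.00055 -0.00571] [ 0.00022  0.00319 -0.00049]
[-0.42802347 -0.20960851 -1.54192321]
-0.5 [246, 236, 158, 209, 203, 171, 200, 207, 207, 183, 233, 255, 157, 126]
-0.25 [247, 211, 116, 137, 132, 159, 200, 207, 211, 188, 128, 201, 130, 88]
0 [180, 159, 167, 147, 131, 117, 130, 136, 151, 189, 134, 174, 191, 115]
0.25 [185, 162, 156, 141, 132, 117, 128, 141, 144, 133, 123, 230, 107, 87]
0.5 [181, 172, 120, 117, 132, 126, 133, 141, 142, 133, 177, 173, 91, 83]
```

```bash
python3 -m creep '-0.0009 -0.0004 -0.005 0 0.0016 0 0;0 0 -0.004 0 0 0 0;0 0 0 0 0 0 0;0 0 0 0 0 0 0;0 0 0 0 0 0 0' && python3 -m creep '0 0 -0.003 0 0 0 0;0 0 0 0 0 0 0;0 0 0 0 0 0 0;0 0 0 0 0 0 0'
```

```text
time: 16.33
tool_pos: [590.8, 23.0, 221.4]
tcp_rot: [-3.142, 0.001, 0.114]
contact_force: [0.8, -0.9, -2.1]
grip_width: 17.8
finger_force: 29.9
time: 16.67
tool_pos: [590.8, 22.9, 218.4]
tcp_rot: [-3.142, 0.001, 0.114]
contact_force: [-0.7, 0.2, -2.0]
grip_width: 17.9
finger_force: 29.9
```

Inside the lip with no contact. Continuing to the ledge.

```bash
python3 -m creep '0 0 -0.002 0 0 0 0;0 0 0 0 0 0 0;0 0 0 0 0 0 0;0 0 0 0 0 0 0' && python3 -m creep '0 0 -0.001 0 0 0 0;0 0 0 0 0 0 0;0 0 0 0 0 0 0;0 0 0 0 0 0 0'&& python3 -m creep '0 0 -0.0007 0 0 0 0;0 0 0 0 0 0 0;0 0 0 0 0 0 0;0 0 0 0 0 0 0'
```

```text
time: 17.0
tool_pos: [590.8, 22.9, 216.4]
tcp_rot: [-3.142, 0.001, 0.114]
contact_force: [-0.8, -1.0, -1.9]
grip_width: 17.4
finger_force: 29.9
time: 17.33
tool_pos: [590.8, 22.9, 215.4]
tcp_rot: [-3.142, 0.001, 0.114]
contact_force: [-0.1, 0.1, -1.7]
grip_width: 17.4
finger_force: 29.9
time: 17.67
tool_pos: [590.8, 22.9, 214.7]
tcp_rot: [-3.142, 0.001, 0.114]
contact_force: [0.1, 0.2, -1.5]
grip_width: 17.7
finger_force: 29.9
```

```bash
python3 -m creep '0 0 -0.0007 0 0 0 0;0 0 0 0 0 0 0;0 0 0 0 0 0 0;0 0 0 0 0 0 0' && python3 -m creep '0 0 -0.0005 0 0 0 0;0 0 0 0 0 0 0;0 0 0 0 0 0 0;0 0 0 0 0 0 0'
```

```text
time: 18.0
tool_pos: [590.7, 22.9, 214.0]
tcp_rot: [-3.142, 0.001, 0.114]
contact_force: [-0.7, -0.4, -1.4]
grip_width: 17.6
finger_force: 29.9
time: 18.33
tool_pos: [590.7, 22.9, 213.5]
tcp_rot: [-3.142, 0.001, 0.114]
contact_force: [-0.8, 1.0, -1.5]
grip_width: 18.1
finger_force: 29.9
```

```bash
python3 -m creep '0 0 -0.0006 0 0 0 0;0 0 0 0 0 0 0;0 0 0 0 0 0 0' && python3 -m creep '0 0 -0.0006 0 0 0 0;0 0 0 0 0 0 0;0 0 0 0 0 0 0;0 0 0 0 0 0 0'&& python3 -m creep '0 0 -0.0006 0 0 0 0;0 0 0 0 0 0 0;0 0 0 0 0 0 0;0 0 0 0 0 0 0'
```

```text
time: 18.58
tool_pos: [590.7, 22.9, 212.9]
tcp_rot: [-3.142, 0.001, 0.114]
contact_force: [-0.8, 1.0, -2.0]
grip_width: 17.9
finger_force: 29.9
time: 18.92
tool_pos: [590.8, 23.0, 212.4]
tcp_rot: [-3.142, 0.0, 0.114]
contact_force: [0.1, 0.1, -0.8]
grip_width: 17.6
finger_force: 29.9
time: 19.25
tool_pos: [590.8, 23.1, 212.3]
tcp_rot: [-3.142, -0.0, 0.114]
contact_force: [-2.4, 0.8, 5.8]
grip_width: 17.8
finger_force: 29.9
```

```bash
python3 -m creep '0 0 0 0 0 0 15;0 0 0 0 0 0 25;0 0 0 0 0 0 40;0 0 0 0 0 0 50;0 0 0 0 0 0 50;0 0 0.02 0 0 0 50;0 0 0.03 0 0 0 50;0 0 0.03 0 0 0 50' && python3 -m creep '-0.0066 -0.0064 0 0 0 0.121 50;-0.0066 -0.0064 0 0 0 0.121 50;-0.0066 -0.0064 0 0 0 0.121 50;-0.0066 -0.0064 0 0 0 0.121 50;-0.0066 -0.0064 0 0 0 0.121 50;-0.0066 -0.0064 0 0 0 0.121 50;-0.0066 -0.0064 0 0 0 0.121 50;-0.0066 -0.0064 0 0 0 0.121 50' && python3 -m creep '-0.0066 -0.0064 0 0 0 0.121 50;-0.0066 -0.0064 0 0 0 0.121 50;-0.0066 -0.0064 0 0 0 0.121 50;-0.0066 -0.0064 0 0 0 0.121 50;-0.0066 -0.0064 0 0 0 0.121 50;0 0 0 0 0 0 50;0 0 0 0 0 0 50'
python3 - <<'E'
from h import *
ci,im,h=snap('wrist','w11'); np.save('w11ci.npy',ci,allow_pickle=True); print(ci['origin'],ci['rotation'])
H,S,V=[h[...,i].astype(int) for i in range(3)]
print('white',[b for b in blobs((S<25)&(V>225),40)[:6]])
E
```

```text
time: 19.92
tool_pos: [590.3, 22.9, 291.6]
tcp_rot: [-3.141, 0.003, 0.114]
contact_force: [0.6, -0.2, -0.7]
grip_width: 45.7
finger_force: 0.0
time: 20.58
tool_pos: [537.6, -28.6, 291.5]
tcp_rot: [-3.141, 0.001, 1.088]
contact_force: [-0.2, 0.1, -0.6]
grip_width: 45.8
finger_force: 0.0
time: 21.17
tool_pos: [505.0, -60.4, 291.8]
tcp_rot: [3.141, 0.001, 1.682]
contact_force: [0.1, 0.2, 0.3]
grip_width: 45.6
finger_force: 0.0
[496.27978614  18.2382681  384.17812908] [-0.29937551  0.00033184  0.11197823]
white [(6220, [65.0, 149.9], [0, 15, 100, 201]), (2166, [555.0, 34.9], [509, 0, 87, 69]), (1199, [15.6, 54.0], [0, 30, 41, 52]), (667, [324.4, 323.1], [298, 309, 66, 25]), (506, [511.0, 187.1], [486, 139, 75, 122]), (367, [306.5, 189.9], [281, 177, 68, 26])]
```

View pics/w11.png

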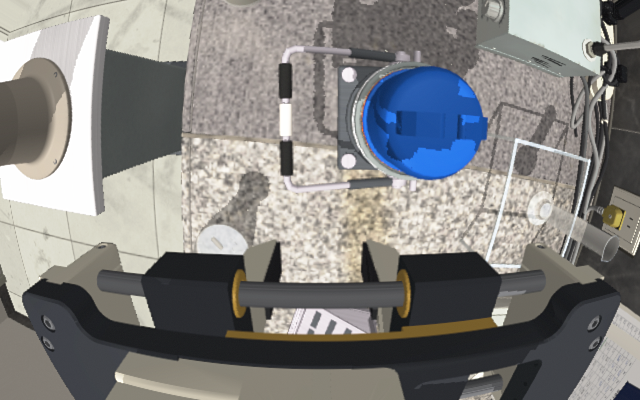

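The view shows the cap seated with its ridge level at (430,122), in line with the swing. The roller is at (286,120) and the lower sleeve at (286,158). I'll locate the bar.

Run:
```python
from h import *
im=cv2.imread('pics/w11.png'); c11=np.load('w11ci.npy',allow_pickle=True).item(); c2=np.load('w2ci.npy',allow_pickle=True).item(); ct=viewer.camera_info('top')
h=cv2.cvtColor(im,cv2.COLOR_BGR2HSV)
m=np.zeros(h.shape[:2],bool); m[98:142,275:297]=((h[...,1]<40)&(h[...,2]>190))[98:142,275:297]
b=blobs(m,40)[0]; print(b)
dk=np.zeros(h.shape[:2],bool); dk[140:178,274:300]=(h[...,2]<60)[140:178,274:300]; print('sleeve',blobs(dk,40)[:1])
cs=[c11,c2,ct]; px=[b[1],[181.1,186.4],[315.8,201.6]]; fi=[1,1,0]
ds=[ray(c,p,f)[0] for c,p,f in zip(cs,px,fi)]; os=[np.array(c['origin']) for c in cs]
P=meet(os,ds); print('tri',P.round(1), 'w only',meet(os[:2],ds[:2]).round(1))
B=R.from_euler('z',.113); O=np.array([591,22.4,0])
for P_ in(P,): q=B.inv().apply(P_-O); print('bucket frame',q.round(1),'r',np.hypot(q[0]+8,q[2]-45),'theta',np.arctan2(-(q[0]+8),q[2]-45)+.06)
# single view: intersect with radius 128
for o,d in zip(os,ds):
    ob=B.inv().apply(o-O); db=B.inv().apply(d); t=np.linspace(150,1500,200000); q=ob+t[:,None]*db
    e=np.abs(np.hypot(q[:,0]+8,q[:,2]-45)-128); k=(q[:,0]<-60); i=np.argmin(np.where(k,e,99)); print(q[i].round(1),e[i].round(2))
    ez=[q[np.argmin(abs(q[:,2]-z))].round(1).tolist() for z in(35,45,55)]; print(ez)
```

```text
(460, [285.0, 119.4], [279, 99, 13, 41])
sleeve [(361, [286.1, 157.6], [280, 141, 12, 34])]
tri [463.4   8.8  92.7] w only [463.7   7.6  93. ]
bucket frame [-128.3    0.9   92.7] r 129.42474971176208 theta 1.2537018571158576
[-128.9   -0.5   87.2] 0.0
[[-134.9, -1.7, 35.0], [-133.7, -1.4, 45.0], [-132.6, -1.2, 55.0]]
[-1.201e+02 -1.000e-01  1.075e+02] 0.34
[[-160.6, -1.7, 35.0], [-155.0, -1.4, 45.0], [-149.4, -1.2, 55.0]]
[-127.9    3.3   89.7] 0.0
[[-118.9, 2.3, 35.0], [-120.5, 2.5, 45.0], [-122.2, 2.7, 55.0]]
```

```bash
cat > b.py <<'E'
from h import *
B=R.from_euler('z',.113); O=np.array([591,22.4,0])
def Rb(t):
    tz=np.array([np.sin(t),0,-np.cos(t)]); tx=np.array([0,1.,0]); return B.as_matrix()@np.c_[tx,np.cross(tz,tx),tz]
def tcp(g,t,back=0): # g grasp point in bucket frame
    return O+B.apply(np.array(g)-(47+back)*np.array([np.sin(t),0,-np.cos(t)]))
def to(p,t,n):
    o=readout.get_obs(); rv=(R.from_matrix(Rb(t))*R.from_euler('xyz',o['tcp_rot']).inv()).as_rotvec()
    print('now',o['tool_pos'].round(1),'d',(p-o['tool_pos']).round(1),rv.round(3),'row',((p-o['tool_pos'])/n/1e3).round(4),(rv/n).round(4))
E
python3 - <<'E'
from b import *
g=[-128.5,-37,90]
to(tcp(g,.5,60),.5,6)
print((B.apply([np.sin(.5),0,-np.cos(.5)])*60).round(1))
E
```

```text
now [505.2 -60.2 291.8] d [ -88.7   25.6 -107.9] [ 0.057 -0.496  0.001] row [-0.0148  0.0043 -0.018 ] [ 0.0094 -0.0827  0.0002]
[ 28.6   3.2 -52.7]
```

```bash
python3 -m creep '-0.0148 0.0043 -0.018 0.0094 -0.0827 0.0002 60;-0.0148 0.0043 -0.018 0.0094 -0.0827 0.0002 60;-0.0148 0.0043 -0.018 0.0094 -0.0827 0.0002 60;-0.0148 0.0043 -0.018 0.0094 -0.0827 0.0002 60;-0.0148 0.0043 -0.018 0.0094 -0.0827 0.0002 60;-0.0148 0.0043 -0.018 0.0094 -0.0827 0.0002 60;0 0 0 0 0 0 60;0 0 0 0 0 0 60' && python3 -m creep '0 0 0 0 0 0 60;0.0095 0.0011 -0.0176 0 0 0 60;0.0095 0.0011 -0.0176 0 0 0 60;0.0096 0.0011 -0.0175 0 0 0 60;0 0 0 0 0 0 60;0 0 0 0 0 0 60;0 0 0 0 0 0 60'
python3 - <<'E'
from b import *
to(tcp([-128.5,-37,90],.5),.5,1); print(readout.get_obs()['contact_force'])
E
```

```text
time: 21.88
tool_pos: [425.4, -34.2, 193.0]
tcp_rot: [2.681, -0.009, 1.692]
contact_force: [0.8, -0.4, 0.1]
grip_width: 54.5
finger_force: 0.0
time: 22.47
tool_pos: [454.6, -30.7, 141.1]
tcp_rot: [2.678, -0.007, 1.696]
contact_force: [0.3, 1.4, 0.2]
grip_width: 55.2
finger_force: 0.0
now [454.6 -30.7 141.1] d [-9.5 -0.7 -9.8] [-0.003 -0.037 -0.012] row [-0.0095 -0.0007 -0.0098] [-0.0026 -0.0373 -0.0122]
[0.31313127 1.38464186 0.17176246]
```

```bash
python3 -m creep '-0.0047 -0.0003 -0.0049 -0.0013 -0.0186 -0.006 60;-0.0048 -0.0004 -0.0049 -0.0013 -0.0187 -0.006 60;0 0 0 0 0 0 60;0 0 0 0 0 0 60;0 0 0 0 0 0 60'
python3 - <<'E'
from b import *
to(tcp([-128.5,-37,90],.5),.5,1); o=readout.get_obs(); print(o['contact_force'],o['joint_positions'].round(3))
E
```

```text
time: 22.88
tool_pos: [445.3, -37.7, 138.5]
tcp_rot: [2.645, -0.013, 1.69]
contact_force: [0.3, 0.5, -0.0]
grip_width: 55.1
finger_force: 0.0
now [445.3 -37.7 138.5] d [-0.2  6.3 -7.2] [-0.012 -0.005 -0.006] row [-0.0002  0.0063 -0.0072] [-0.0121 -0.0048 -0.0064]
[ 0.25207752  0.49673879 -0.00314024] [-0.4    0.311  2.257  1.074  0.284 -1.517]
```

Run:
```python
from b import *
to(tcp([-128.5,-37,90],.3),.3,4)
```

```text
now [445.3 -37.7 138.5] d [ 8.4  7.3 -3.6] [-0.035  0.194 -0.005] row [ 0.0021  0.0018 -0.0009] [-0.0088  0.0485 -0.0013]
```

```bash
python3 -m creep '0.0021 0.0018 -0.0009 -0.0088 0.0485 -0.0013 60;0.0021 0.0018 -0.0009 -0.0088 0.0485 -0.0013 60;0.0021 0.0018 -0.0009 -0.0088 0.0485 -0.0013 60;0.0021 0.0018 -0.0009 -0.0088 0.0485 -0.0013 60;0 0 0 0 0 0 60;0 0 0 0 0 0 60;0 0 0 0 0 0 60'
python3 - <<'E'
from b import *
to(tcp([-128.5,-37,90],.3),.3,1); o=readout.get_obs(); print(o['contact_force'],o['joint_positions'].round(3))
ci,im,h=snap('wrist','w12'); Rt=R.from_euler('xyz',o['tcp_rot']).as_matrix(); p=o['tool_pos']
# roller / sleeve white & dark in wrist view: predicted bar pixels at bucket y=0 and y=-20
for y in(37,15,0,-15,-25): print(y,proj(ci,O+B.apply([-128.5,y,90]),True).round(1))
m=(h[...,1]<45)&(h[...,2]>190); m[:100]=0; m[:,:240]=0;m[:,400:]=0; print(blobs(m,60)[:5])
E
```

```text
time: 23.47
tool_pos: [451.5, -30.0, 134.7]
tcp_rot: [2.801, -0.009, 1.689]
contact_force: [-0.8, 0.3, 0.5]
grip_width: 55.0
finger_force: 0.0
now [451.5 -30.  134.7] d [ 2.1 -0.4  0.2] [-0.014  0.039 -0.005] row [ 0.0021 -0.0004  0.0002] [-0.0141  0.039  -0.0046]
[-0.80542532  0.29935853  0.4944146 ] [-0.322  0.335  2.146  0.413  0.384 -0.8  ]
37 [[321.5 125.6]]
15 [[321.4 173.4]]
0 [[321.3 204.5]]
-15 [[321.3 233.9]]
-25 [[321.2 252.4]]
[(8356, [305.2, 224.6], [240, 140, 137, 143]), (2243, [306.7, 321.1], [254, 308, 112, 26]), (208, [372.0, 105.5], [363, 100, 19, 14]), (136, [375.7, 324.8], [368, 317, 19, 16]), (110, [288.8, 136.9], [281, 132, 16, 11])]
```

```bash
python3 - <<'E'
import cv2
g=cv2.imread('pics/w12.png').max(2)
for r in(126,150,190,204,220): print(r,g[r,280:364:2].tolist())
E
python3 -m creep '0.0021 -0.0004 0.0002 -0.014 0.039 -0.0046 60;0 0 0 0 0 0 60;0 0 0 0 0 0 60'
```

```text
126 [119, 118, 116, 109, 107, 124, 135, 134, 131, 127, 124, 121, 122, 127, 90, 31, 34, 36, 39, 40, 42, 44, 43, 44, 44, 43, 42, 41, 96, 194, 212, 221, 225, 224, 225, 106, 71, 79, 86, 92, 96, 96]
150 [130, 128, 116, 112, 115, 116, 112, 115, 156, 163, 163, 165, 148, 134, 125, 33, 37, 38, 38, 39, 41, 44, 42, 41, 43, 42, 40, 38, 96, 221, 219, 210, 198, 197, 200, 96, 97, 99, 95, 94, 96, 96]
190 [215, 214, 206, 202, 202, 198, 187, 180, 176, 176, 182, 199, 200, 181, 169, 166, 190, 211, 225, 235, 239, 243, 246, 247, 246, 246, 241, 223, 123, 127, 131, 116, 114, 119, 97, 84, 111, 127, 135, 139, 139, 138]
204 [192, 174, 159, 165, 178, 199, 209, 208, 215, 222, 194, 166, 193, 198, 184, 176, 193, 214, 227, 236, 241, 244, 246, 246, 246, 245, 239, 221, 188, 196, 186, 182, 187, 210, 149, 63, 75, 88, 129, 132, 130, 130]
220 [248, 241, 246, 251, 253, 253, 251, 253, 254, 252, 246, 239, 243, 248, 246, 221, 194, 216, 228, 238, 242, 244, 247, 247, 245, 244, 235, 241, 253, 252, 247, 246, 251, 249, 130, 91, 119, 132, 138, 139, 140, 138]
time: 23.77
tool_pos: [453.8, -30.6, 134.8]
tcp_rot: [2.841, -0.0, 1.684]
contact_force: [0.3, 1.1, -0.1]
grip_width: 54.9
finger_force: 0.0
```

The bar is centred between the fingers. Gripping, then working out the arc.

```bash
python3 -m creep '0 0 0 0 0 0 0;0 0 0 0 0 0 0;0 0 0 0 0 0 0;0 0 0 0 0 0 0;0 0 0 0 0 0 0;0 0 0 0 0 0 0;0 0 0 0 0 0 0'
python3 - <<'E'
from b import *
o=readout.get_obs(); print(o['tool_pos'],o['contact_force'],o['joint_positions'].round(2))
g=B.inv().apply(o['tool_pos']+R.from_euler('xyz',o['tcp_rot']).as_matrix()[:,2]*47-O); print('grasp',g)
ph0=np.arctan2(-(g[0]+8),g[2]-45); r0=np.hypot(g[0]+8,g[2]-45); print(ph0,r0)
phs=np.linspace(ph0,.2,15); prev=None
for ph in phs:
    t=.3*(ph/ph0)
    G=[-8-r0*np.sin(ph),-37,45+r0*np.cos(ph)]; p=tcp(G,t)
    if prev is not None: print((p-prev[0]).round(1),((prev[1]-t)*B.apply([0,1,0])).round(4), np.round(ph,2))
    prev=(p,t)
E
```

```text
time: 24.35
tool_pos: [453.7, -30.7, 134.7]
tcp_rot: [2.843, 0.0, 1.683]
contact_force: [-0.1, 1.0, -0.3]
grip_width: 12.8
finger_force: 0.4
[453.72381698 -30.74410144 134.73917032] [-0.08566594  1.01768907 -0.30310573] [-0.3   0.34  2.11  0.29  0.43 -0.67]
grasp [-128.5573393   -37.34883473   89.8218151 ]
1.214844312267827 128.61985526720358
[4.3 0.5 8.9] [-0.002   0.0178  0.    ] 1.14
[5.  0.6 8.6] [-0.002   0.0178  0.    ] 1.07
[5.5 0.6 8.2] [-0.002   0.0178  0.    ] 1.0
[6.1 0.7 7.8] [-0.002   0.0178  0.    ] 0.92
[6.7 0.8 7.4] [-0.002   0.0178  0.    ] 0.85
[7.2 0.8 7. ] [-0.002   0.0178  0.    ] 0.78
[7.6 0.9 6.5] [-0.002   0.0178  0.    ] 0.71
[8.1 0.9 5.9] [-0.002   0.0178  0.    ] 0.63
[8.5 1.  5.4] [-0.002   0.0178  0.    ] 0.56
[8.8 1.  4.8] [-0.002   0.0178  0.    ] 0.49
[9.2 1.  4.2] [-0.002   0.0178  0.    ] 0.42
[9.4 1.1 3.5] [-0.002   0.0178  0.    ] 0.34
[9.7 1.1 2.9] [-0.002   0.0178  0.    ] 0.27
[9.8 1.1 2.2] [-0.002   0.0178  0.    ] 0.2
```

```bash
python3 -m creep '0 0 0 0 0 0 0;0 0 0 0 0 0 0;0.0043 0.0005 0.0089 -0.002 0.0178 0 0;0.005 0.0006 0.0086 -0.002 0.0178 0 0;0.0055 0.0006 0.0082 -0.002 0.0178 0 0;0.0061 0.0007 0.0078 -0.002 0.0178 0 0;0 0 0 0 0 0 0'
python3 - <<'E'
from b import *
to(tcp([-8-128.6*np.sin(.92),-37,45+128.6*np.cos(.92)],.227),.227,1)
E
```

```text
time: 24.93
tool_pos: [474.9, -28.4, 169.0]
tcp_rot: [2.916, 0.001, 1.684]
contact_force: [-6.6, -2.6, 3.0]
grip_width: 12.3
finger_force: 30.0
now [474.9 -28.4 169. ] d [ 0.2  0.4 -0.3] [ 0.001 -0.001 -0.   ] row [ 0.0002  0.0004 -0.0003] [ 0.0007 -0.0014 -0.0003]
```

```bash
python3 -m creep '0.0067 0.0008 0.0074 -0.002 0.0178 0 0;0.0072 0.0008 0.007 -0.002 0.0178 0 0;0.0076 0.0009 0.0065 -0.002 0.0178 0 0;0.0081 0.0009 0.0059 -0.002 0.0178 0 0;0.0085 0.001 0.0054 -0.002 0.0178 0 0;0 0 0 0 0 0 0' && python3 -m creep '0.0088 0.001 0.0048 -0.002 0.0178 0 0;0.0092 0.001 0.0042 -0.002 0.0178 0 0;0.0094 0.0011 0.0035 -0.002 0.0178 0 0;0 0 0 0 0 0 0;0 0 0 0 0 0 0'
python3 - <<'E'
from b import *
o=readout.get_obs(); Rm=R.from_euler('xyz',o['tcp_rot']).as_matrix()
g=B.inv().apply(o['tool_pos']+Rm[:,2]*47-O); print('grasp',g.round(1),'force b',B.inv().apply(o['contact_force']).round(1))
print(np.arctan2(-(g[0]+8),g[2]-45),np.hypot(g[0]+8,g[2]-45))
# remaining waypoints: bar raised over the crest then down into notch
pts=[(g[0],g[2],.085),(-40,171.5,.07),(-30,173.5,.06),(-20,177,.045),(-11,180,.03),(-4,180,.02),(1,178,.01),(1,176,0.0)]
for a,b in zip(pts,pts[1:]):
    print((tcp([b[0],-37,b[1]],b[2])-tcp([a[0],-37,a[1]],a[2])).round(1),((a[2]-b[2])*B.apply([0,1,0])).round(4))
E
```

```text
time: 25.43
tool_pos: [513.1, -24.2, 201.3]
tcp_rot: [3.005, 0.001, 1.684]
contact_force: [-9.4, -2.8, 12.5]
grip_width: 12.1
finger_force: 30.0
time: 25.85
tool_pos: [540.3, -21.0, 213.3]
tcp_rot: [3.057, 0.001, 1.684]
contact_force: [-2.8, -1.8, 7.5]
grip_width: 11.9
finger_force: 30.0
grasp [-51.3 -37.4 166.5] force b [-3.  -1.5  7.5]
0.3425166585753339 128.9619945229219
[11.9  1.4  5.1] [-0.0017  0.0149  0.    ]
[10.4  1.2  2. ] [-0.0011  0.0099  0.    ]
[10.6  1.2  3.5] [-0.0017  0.0149  0.    ]
[9.6 1.1 3. ] [-0.0017  0.0149  0.    ]
[7.4 0.8 0. ] [-0.0011  0.0099  0.    ]
[ 5.4  0.6 -2. ] [-0.0011  0.0099  0.    ]
[ 0.5  0.1 -2. ] [-0.0011  0.0099  0.    ]
```

```bash
python3 -m creep '0.006 0.0007 0.0026 -0.0008 0.0074 0 0;0.006 0.0007 0.0026 -0.0008 0.0074 0 0;0.0052 0.0006 0.001 -0.0005 0.005 0 0;0.0052 0.0006 0.001 -0.0005 0.005 0 0;0 0 0 0 0 0 0;0 0 0 0 0 0 0' && python3 -m creep '0.0053 0.0006 0.0018 -0.0008 0.0074 0 0;0.0053 0.0006 0.0018 -0.0008 0.0074 0 0;0.0048 0.0006 0.0016 -0.0008 0.0074 0 0;0.0048 0.0006 0.0016 -0.0008 0.0074 0 0;0 0 0 0 0 0 0;0 0 0 0 0 0 0'
python3 - <<'E'
from b import *
o=readout.get_obs(); Rm=R.from_euler('xyz',o['tcp_rot']).as_matrix()
g=B.inv().apply(o['tool_pos']+Rm[:,2]*47-O); print('grasp',g.round(1),'force b',B.inv().apply(o['contact_force']).round(1))
E
```

```text
time: 26.35
tool_pos: [562.4, -18.4, 219.9]
tcp_rot: [3.083, 0.0, 1.683]
contact_force: [-3.2, -2.5, 1.4]
grip_width: 12.0
finger_force: 30.0
time: 26.85
tool_pos: [580.6, -16.1, 226.3]
tcp_rot: [3.117, -0.001, 1.683]
contact_force: [-8.3, -1.8, 6.5]
grip_width: 12.0
finger_force: 30.0
grasp [-13.6 -37.1 179.3] force b [-8.5 -0.9  6.5]
```

```bash
python3 -m creep '0.004 0.0005 0.0008 -0.0005 0.005 0 0;0.004 0.0005 0.0003 -0.0005 0.005 0 0;0.004 0.0005 0 -0.0005 0.004 0 0;0 0 0 0 0 0 0;0 0 0 0 0 0 0' && python3 -m creep '0.003 0.0003 -0.001 -0.0005 0.005 0 0;0 0 -0.002 0 0 0 0;0 0 -0.001 0 0 0 0;0 0 0 0 0 0 0;0 0 0 0 0 0 0'
python3 - <<'E'
from b import *
o=readout.get_obs(); Rm=R.from_euler('xyz',o['tcp_rot']).as_matrix()
g=B.inv().apply(o['tool_pos']+Rm[:,2]*47-O); print('grasp',g.round(1),'force b',B.inv().apply(o['contact_force']).round(1))
E
```

```text
time: 27.27
tool_pos: [594.4, -14.4, 226.3]
tcp_rot: [3.129, -0.001, 1.683]
contact_force: [0.4, -2.8, -9.4]
grip_width: 11.5
finger_force: 30.0
time: 27.68
tool_pos: [597.8, -14.1, 224.3]
tcp_rot: [3.131, 0.0, 1.683]
contact_force: [-2.5, -3.3, -5.5]
grip_width: 12.0
finger_force: 30.0
grasp [  3.2 -37.  177.3] force b [-2.9 -3.  -5.5]
```

```bash
python3 -m creep '-0.001 0 -0.001 0 0 0 0;0 0 -0.001 0 0 0 0;0 0 0 0 0 0 0;0 0 0 0 0 0 0' && python3 -m creep '-0.001 0 -0.001 0 0 0 0;0 0 0 0 0 0 0;0 0 0 0 0 0 0'
python3 - <<'E'
from b import *
o=readout.get_obs(); Rm=R.from_euler('xyz',o['tcp_rot']).as_matrix()
g=B.inv().apply(o['tool_pos']+Rm[:,2]*47-O); print('grasp',g.round(1),'force b',B.inv().apply(o['contact_force']).round(1))
E
```

```text
time: 28.02
tool_pos: [597.5, -14.1, 224.0]
tcp_rot: [3.128, 0.001, 1.683]
contact_force: [-2.7, -2.7, 5.4]
grip_width: 12.0
finger_force: 30.0
time: 28.27
tool_pos: [597.3, -14.2, 223.9]
tcp_rot: [3.125, 0.001, 1.683]
contact_force: [-1.1, -2.8, 8.2]
grip_width: 11.8
finger_force: 30.0
grasp [  2.9 -37.1 176.9] force b [-1.4 -2.7  8.2]
```

```bash
python3 -m creep '0 0 0.0005 0 0 0 14;0 0 0 0 0 0 20;0 0 0 0 0 0 30;0 0 0 0 0 0 40;0 0 0 0 0 0 40;0 0 0.015 0 0 0 40;0 0 0.03 0 0 0 40;0 0 0.03 0 0 0 40' && python3 -m creep '0 -0.035 0.01 0 0 0 40;0 -0.035 0 0 0 0 40;0 -0.02 0 0 0 0 40;0 0 0 0 0 0 40;0 0 0 0 0 0 40'
python3 - <<'E'
from b import *
c1,i1,h1=snap('wrist','w13'); ct,it,ht=snap('top','t13'); print(c1['origin'])
P=O+B.apply([0,0,175]); 
for n,c,h,f in(('w',c1,h1,1),('t',ct,ht,0)):
    uv=proj(c,P,f)[0]; e=[proj(c,O+B.apply([0,y,175]),f)[0].round(1).tolist() for y in(-37,37)]
    print(n,'pred',uv.round(1),e)
    u,v=uv.round().astype(int); m=np.zeros(h.shape[:2],bool); k=40 if f else 12
    a=(h[...,1]<60)&(h[...,2]>190); m[max(0,v-k):v+k,u-k:u+k]=a[max(0,v-k):v+k,u-k:u+k]; print('white',blobs(m,10)[:4])
    a=(h[...,2]<60); m[:]=0; m[max(0,v-90):v+90,u-k:u+k]=a[max(0,v-90):v+90,u-k:u+k]; print('dark',blobs(m,20)[:4])
for y in(-37,0,37):
    print(y,[(x,proj(c1,O+B.apply([x,y,175]),1)[0].round(0).tolist()) for x in(-10,0,10)])
E
```

```text
time: 28.93
tool_pos: [595.2, -13.8, 296.1]
tcp_rot: [3.135, -0.001, 1.683]
contact_force: [0.5, -0.6, -0.2]
grip_width: 36.9
finger_force: 0.0
time: 29.35
tool_pos: [595.6, -104.8, 306.1]
tcp_rot: [3.132, -0.001, 1.681]
contact_force: [-0.2, 0.4, -0.8]
grip_width: 36.7
finger_force: 0.0
[586.16354019 -26.32007826 398.64393748]
w pred [332.5  47. ] [[332.6, 97.2], [332.2, -0.0]]
white [(582, [336.6, 43.4], [329, 21, 16, 45])]
dark [(755, [336.6, 97.8], [328, 75, 18, 46]), (380, [335.2, 9.0], [318, 0, 28, 22]), (27, [320.2, 130.3], [318, 128, 8, 7])]
t pred [311.9 143.6] [[327.2, 142.1], [296.6, 145.0]]
white [(20, [307.3, 142.8], [305, 141, 6, 4])]
dark [(40, [308.6, 232.4], [300, 231, 21, 3]), (20, [321.6, 141.4], [319, 139, 5, 6])]
-37 [(-10, [318.0, 97.0]), (0, [333.0, 97.0]), (10, [347.0, 97.0])]
0 [(-10, [318.0, 47.0]), (0, [332.0, 47.0]), (10, [347.0, 47.0])]
37 [(-10, [318.0, -0.0]), (0, [332.0, -0.0]), (10, [346.0, 0.0])]
```

```bash
python3 - <<'E'
from b import *
np.save('w13ci.npy',viewer.camera_info('wrist'),allow_pickle=True)
E
python3 -m creep '-0.035 0 0 0 0 0 40;-0.035 0 0 0 0 0 40;-0.035 0 0 0 0 0 40;0 -0.03 0 0 0 0 40;0 0 0 0 0 0 40;0 0 0 0 0 0 40;0 0 0 0 0 0 40'
python3 - <<'E'
from b import *
c1=np.load('w13ci.npy',allow_pickle=True).item(); c2,i2,h2=snap('wrist','w14'); cs,isd,hs=snap('side','s14')
i1=cv2.imread('pics/w13.png'); h1=cv2.cvtColor(i1,cv2.COLOR_BGR2HSV)
def roller(c,h):
    u,v=proj(c,O+B.apply([0,0,175]),1)[0].round().astype(int); m=np.zeros(h.shape[:2],bool); s=np.s_[max(0,v-40):v+40,u-30:u+40]
    m[s]=((h[...,1]<60)&(h[...,2]>180))[s]; b=blobs(m,100)[:3]; print(u,v,b); return b[0][1]
def sleeve(c,h):
    u,v=proj(c,O+B.apply([0,-37,175]),1)[0].round().astype(int); m=np.zeros(h.shape[:2],bool); s=np.s_[max(0,v-30):v+30,u-30:u+40]
    m[s]=((h[...,2]<65))[s]; b=blobs(m,100)[:3]; print(u,v,b); return b[0][1]
for f in(roller,sleeve):
    a,b=f(c1,h1),f(c2,h2)
    P=meet([np.array(c1['origin']),np.array(c2['origin'])],[ray(c1,a,1)[0],ray(c2,b,1)[0]]); print('bucket frame',B.inv().apply(P-O).round(1))
# ridge / blue extent in w13 along bucket x at y=-6,+6 
for y,z in((-12,145),(0,165)):
    print(y,[(x,h1[tuple(proj(c1,O+B.apply([x,y,z]),1)[0].round().astype(int)[::-1])].tolist()) for x in range(-44,45,4)])
# tube rack and caps unchanged: side-view colour blobs
t0=cv2.imread('pics/top0.png'); t1=cv2.imread('pics/t13.png'); d=cv2.absdiff(t0,t1).max(2)
print('top diff',{k:int((d[s]>40).sum()) for k,s in dict(rack=np.s_[150:205,160:250],bottle=np.s_[212:256,230:265],flask=np.s_[225:256,370:402]).items()})
E
```

```text
time: 30.03
tool_pos: [491.2, -133.1, 306.7]
tcp_rot: [3.131, -0.001, 1.684]
contact_force: [0.3, -0.1, 0.3]
grip_width: 36.5
finger_force: 0.0
333 49 [(601, [336.5, 43.5], [329, 21, 16, 45])]
470 39 [(314, [475.8, 40.4], [472, 21, 9, 40])]
bucket frame [  2.8   1.1 179.1]
333 99 [(774, [336.6, 97.6], [328, 74, 18, 47])]
471 85 [(635, [473.5, 85.3], [465, 64, 17, 44])]
bucket frame [  3.1 -36.3 174.1]
-12 [(-44, [78, 10, 128]), (-40, [108, 212, 156]), (-36, [108, 209, 139]), (-32, [109, 207, 148]), (-28, [108, 205, 153]), (-24, [108, 203, 153]), (-20, [108, 202, 154]), (-16, [109, 199, 155]), (-12, [108, 199, 155]), (-8, [109, 199, 158]), (-4, [108, 198, 157]), (0, [111, 153, 143]), (4, [159, 11, 162]), (8, [131, 21, 133]), (12, [109, 198, 157]), (16, [109, 199, 158]), (20, [108, 203, 156]), (24, [108, 200, 157]), (28, [109, 200, 157]), (32, [109, 201, 156]), (36, [108, 201, 155]), (40, [108, 207, 150]), (44, [109, 212, 125])]
0 [(-44, [70, 13, 183]), (-40, [108, 217, 133]), (-36, [109, 212, 143]), (-32, [109, 210, 126]), (-28, [109, 207, 128]), (-24, [109, 210, 131]), (-20, [108, 212, 143]), (-16, [108, 214, 144]), (-12, [109, 210, 143]), (-8, [109, 206, 145]), (-4, [109, 207, 139]), (0, [17, 25, 190]), (4, [20, 23, 221]), (8, [18, 26, 196]), (12, [108, 213, 140]), (16, [109, 205, 153]), (20, [108, 208, 152]), (24, [109, 208, 152]), (28, [109, 206, 152]), (32, [108, 212, 141]), (36, [108, 212, 141]), (40, [109, 209, 150]), (44, [112, 133, 100])]
top diff {'rack': 2291, 'bottle': 730, 'flask': 104}
```

Run:
```python
from h import *
for n in('s','t'):
  for f in({'s':('side0','s14'),'t':('top0','t13')}[n]):
    h=cv2.cvtColor(cv2.imread(f'pics/{f}.png'),cv2.COLOR_BGR2HSV);H,S,V=[h[...,i].astype(int) for i in range(3)]
    print(f,'red',blobs(((H<8)|(H>172))&(S>150)&(V>60),25)[:3])
    s=np.s_[270:330,230:300] if n=='s' else np.s_[155:205,160:250]
    for k,m in(('white',(S<30)&(V>200)),('black',(V<45)),('wood',(H>8)&(H<20)&(S>100))): print(k,blobs(m[s],15)[:2])
```

```text
side0 red [(108, [305.5, 357.8], [297, 353, 18, 10]), (93, [337.0, 249.8], [332, 245, 11, 11]), (83, [186.2, 348.7], [182, 341, 9, 14])]
white [(43, [18.1, 9.3], [14, 7, 9, 6])]
black [(25, [34.1, 1.4], [31, 0, 7, 4])]
wood [(1455, [37.6, 28.3], [5, 0, 65, 57])]
s14 red [(105, [305.5, 357.9], [297, 354, 18, 9]), (97, [337.0, 249.7], [332, 245, 11, 11]), (83, [186.1, 348.6], [182, 341, 9, 14])]
white [(43, [18.3, 9.4], [14, 7, 9, 6])]
black [(28, [34.3, 1.3], [31, 0, 8, 4])]
wood [(1528, [38.3, 27.4], [5, 0, 65, 58])]
top0 red [(145, [534.7, 71.1], [520, 66, 23, 12]), (144, [244.1, 229.1], [238, 213, 13, 25]), (110, [151.8, 240.1], [145, 232, 14, 17])]
white [(51, [14.0, 8.6], [10, 5, 9, 8])]
black [(63, [36.3, 16.0], [32, 12, 10, 9])]
wood [(1605, [49.7, 25.2], [6, 0, 83, 47])]
t13 red [(145, [534.7, 71.1], [520, 66, 23, 12]), (93, [151.2, 239.9], [145, 233, 13, 16]), (68, [106.9, 148.3], [102, 145, 11, 8])]
white [(53, [13.9, 8.6], [10, 5, 9, 8])]
black [(64, [36.3, 15.9], [32, 12, 10, 9])]
wood [(1725, [50.4, 25.1], [6, 0, 83, 47])]
```

Nothing else has moved, the roller is in the notch and the robot is clear, so I'm handing in.

```bash
python3 -c "
from plant import order
print(order.close_job())"
```

```text
the job is handed in; nothing more can be done
None
```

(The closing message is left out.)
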